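# Mount the toroidal transformer on its chassis stud

## Robot

A 6-joint arm with a two-finger parallel gripper is mounted at the origin on a cart in front of the work surface, level with it; the furniture and walls round the work are solid. World frame = base frame: x ahead of the robot, y to its left, z up, the work surface at z = 0. Lengths are in m, angles in rad, forces in N, time in s.
With the tool pointing down it reaches from about 0.225 to 0.875 m from the base axis. Payload 3.4 kg.
Tool frame: the origin (TCP) lies at the very end of the fingers, on their centre line; the grasp point (between the pads) lies 19 mm behind it; z points along the fingers, y is the line along which they close (so a half turn about z gives the same grasp; the last joint's range is limited). The gripper opens to 85 mm and grips with 20 to 120 N. Pads are 22 mm wide; open, the fingers measure 114 mm over their backs; the gripper's body (76 mm by 85 mm) begins 54 mm behind the grasp point. The pads swing forward as they close: fully open they stand 13 mm farther back than shut.
Start: joints at [1.163, 0.276, 1.505, -0, 1.361, -0.121], TCP at [0.163, 0.552, 0.231] pointing down, gripper open.
Joint ranges: [-2.89, 2.89], [-0.75, 2.08], [0.22, 2.7], [-1.18, 4.32], [0.11, 2.71], [-2.7, 2.7]. Speed limits (rad/s): [2.57, 2.57, 3.14, 3.14, 3.14, 3.14].

## Interface

Orientations are given as a unit quaternion [w, x, y, z].
In Python, from rig import get_state, optics, sign_off gives the robot as it stands.
- The arm moves only by the tool send_rows, never from a script. Its argument "increments" is a list of rows, each an object with "gripper": the gripper's target within -1 to 1 (shut at 1, half-way at 0, fully open at -1); "linear": the shift along the world's x, y, z in m, a list of three; "delta_rot": the turn, a rotation vector about the world's x, y, z in rad, a list of three. In form: [{"gripper": gripper, "linear": [dx, dy, dz], "delta_rot": [rx, ry, rz]}, ...]. A call has 1 to 8 rows; each row is the pose to reach, as a shift and turn from the pose commanded when the call began; what a row does not reach only later rows make up. A row lasts 1/10 s, in which the tool goes at most 50 mm and 8.59 degrees, less where a joint would pass 70% of its speed; a pose out of reach is approached as far as the arm can. A call with a gripper value outside its range is refused whole. The fingers move at their own pace and stop on an object; "newtons" is the grip in N (left out, the last holds). Time passes only in rows, so rows that repeat a pose let the fingers close. It gives the time, the measured TCP pose, the force, the opening and the grip force at its end, in the units of the state.
- get_state(): the state, without advancing time (a new reading comes with each control period).
- optics.get_image(name): name is "side" or "top" or "wrist"; returns a dict with "pixels" (420x560x3 uint8, blue, green, red), "K" (3x3 intrinsics, pixels), "rvec" (rotation vector, rad) and "tvec" (3), from world to camera coordinates, as OpenCV has them; the wrist camera has in their place "T_tool_cam" (4x4, takes a point from camera to tool coordinates, whose origin is the TCP and whose axes are the flange's). Camera axes: x right, y down, z forward; pixel columns grow to the right and rows downward; lengths in m; the calibration is good to about 2 mm. A picture is of the moment at which its call begins: read the wrist's pose just before it. There is no depth.
- sign_off(): hands the job in; it is judged then, once.
The state is a dict: "clock": time; "qpos": joint angles; "qd": joint speeds; "effort": joint torques, N m; "position": TCP position; "ee_rot": TCP orientation; "contact_force": force on the tool from outside, world axes, zero at the start; "moment": the same for the moment, N m; "width": finger opening in m; "gripper_force": force on a finger pad.
Only numpy, scipy, OpenCV 4.12 (cv2) and the standard library are available. Lean on these libraries where they do the work, as an engineer would, in place of code of your own. Each camera call takes 0.05 s, during which the arm holds its last target. There are 200 camera calls.

## Task

Mount the toroidal transformer on the upright stud of the power-supply chassis: slip the wide insulating washer over the stud first, then the transformer, then the small insulating washer, and last the flanged steel collar with its hub upward, each lying flat on the one below. The transformer is still held in the ratchet clamp: swing the pawl up by its lever, draw the clamp bar back so that its lip no longer covers the transformer, and only then lift the transformer out; leave the clamp open. Do not disturb the dish of tiny screws.

Things in the scene. Friction and masses are not known exactly. Their poses are not given: they have to be found in the camera images.
- wide_washer_mid (a point): Wide insulating washer: flat black ring, 66 mm outside, hole 16 mm, 8 mm thick, 40 g, lying flat on the bench. The point is its centre, half-way up (4 mm above its underside); z is its axis.
- transformer_mid (a point): Toroidal transformer: copper-wound ring, 64 mm outside, hole 20 mm, 30 mm high, 0.45 kg, flat on the clamp's base plate (12 mm above the bench). Point: its centre, half-way up (15 mm); z its axis. The bar's lip covers 11 mm of its rim, 1 mm above it; opposite, a V block 34 mm above the bench. Its two sides square to the bar are free for fingers. Lead ends stand 6 mm above its edge (look only).
- small_washer_mid (a point): Small insulating washer: flat black ring, 48 mm outside, hole 16 mm, 8 mm thick, 25 g, lying flat on the bench. The point is its centre, half-way up (4 mm); z is its axis.
- collar_mid (a point): Flanged steel collar: flat round flange 52 mm across and 5 mm thick with a hub 26 mm across rising 9 mm above it (14 mm in all), hole 14 mm through both, 90 g, lying flange down on the bench. The point is its centre, half-way up (7 mm above its underside); z is its axis, out of the hub.
- stud_foot (a point): Foot of the fixed chassis's stud, on its sheet, 12 mm above the bench: stud 8 mm thick, upright along z, 64 mm high, tip coned. Axes are the chassis's: sheet 150 mm along x by 100 mm along y, stud 25 mm from its middle towards -x. End flanges 50 mm from the stud at -x (20 mm high), 99 mm at +x (28 mm); two capacitors 27 mm high 65 mm from it at +x. Both y sides are open.
- clamp_bar (a joint): Clamp bar's slide, m: 0 = closed on the transformer, grows as the bar is drawn back, to 0.045. About 2 N of friction; it stays where it is left. Its ratchet teeth stop it from being drawn back while the pawl is down. From about 0.02 the lip is clear of the transformer.
- clamp_pawl (a joint): Ratchet pawl's hinge, rad: 0 = down in the teeth; grows as the pawl is swung up, to 0.8. Clear of the teeth from about 0.25. The pivot is stiff (about 0.03 N m): it stays where it is put.
- bar_knob (a point): Middle of the black knob on the clamp bar's outer end: upright cylinder, 16 mm across, 18 mm high, its top 68 mm above the bench, on a thinner post. x points along the bar in the direction in which it is drawn back (away from the transformer), z up.
- pawl_lever (a point): Middle of the black cap of the pawl's thumb lever, 20.5 mm above the pivot: cap 14 mm wide across the bar, 7 mm along it, top 72 mm above the bench when down; 42 mm from the closed bar's knob, towards the transformer. Steel cheeks beside the pawl end 52 mm above the bench. Pushing the lever the way the bar is drawn back (the knob's x) swings the pawl's tip up out of the teeth.
- dish_mid (a point): Shallow round steel dish holding tiny screws, 71 mm across, 17 mm high, on the bench: a bystander, to be left alone. The point is its centre, half-way up. Mind also the tall fixed microscope (0.35 m high) behind the left half of the work, x beyond 0.58 m and y from 0.04 to 0.27 m.
There are look-alikes about, which are no part of the job. What is shaped like the part that bears collar_mid but blue or yellow is not meant.

How it is judged:
By the outcome, as a careful person would: the job done as asked, in the order asked, and still so for the second after the job is handed in, with the robot touching nothing.
It also fails if it takes over 136 s, if anything falls off the work surface, if the arm or the gripper's body presses on something with over 40 N, if the wrist force passes 120 N, or if a joint passes its speed limit or range.

## Working session

There is one attempt and no reset: what is moved stays moved. The work goes in short steps, Python scripts to look and compute and a tool call to move; the robot and the scene stay as the last step left them, time stands still between calls to the robot, and variables do not carry over. Pictures are saved under pics/ and viewed, at most 14 in all, crops included, and the job is handed in when it is done.

Besides the shell and the picture viewer there is one more tool, called after ">>>" as name([rows], argument=value, ...), one row to a line, values as JSON. send_rows: Moves the arm, as the interface text tells. Its arguments: {"type":"object","properties":{"increments":{"type":"array"},"newtons":{"type":"number"}},"required":["increments"]}

```bash
ls; mkdir -p pics
cat > h.py <<'E'
import numpy as np, cv2
from scipy.spatial.transform import Rotation as R
from rig import get_state, optics, sign_off
def cam(name):
    s=get_state(); d=optics.get_image(name); K=np.array(d["K"])
    if name=="wrist":
        T=np.eye(4); q=s["ee_rot"]; T[:3,:3]=R.from_quat([q[1],q[2],q[3],q[0]]).as_matrix(); T[:3,3]=s["position"]
        T=T@np.array(d["T_tool_cam"])
    else:
        M=np.eye(4); M[:3,:3]=cv2.Rodrigues(np.array(d["rvec"],float))[0]; M[:3,3]=np.ravel(d["tvec"]); T=np.linalg.inv(M)
    return d["pixels"],K,T
def ray(K,T,uv,z):
    d=T[:3,:3]@np.linalg.inv(K)@np.array([uv[0],uv[1],1.]); o=T[:3,3]
    return o+d*(z-o[2])/d[2]
def proj(K,T,p):
    c=np.linalg.inv(T)@np.append(p,1); u=K@c[:3]; return u[:2]/u[2]
E
python3 - <<'E'
from h import *
for n in("top","side"):
    i,K,T=cam(n); cv2.imwrite(f"pics/{n}0.png",cv2.resize(i,(800,600),interpolation=cv2.INTER_CUBIC)); np.savez(f"pics/{n}0.npz",i=i,K=K,T=T); print(n,T.round(3),K)
print(get_state())
E
```

```text
pics
top [[-0.004 -0.998  0.06   0.426]
 [-1.     0.004 -0.005 -0.033]
 [ 0.004 -0.06  -0.998  1.218]
 [ 0.     0.     0.     1.   ]] [[495.1476578    0.         282.41819567]
 [  0.         495.1476578  207.70358926]
 [  0.           0.           1.        ]]
side [[-0.954 -0.229  0.191  0.238]
 [-0.298  0.697 -0.652  0.841]
 [ 0.016 -0.679 -0.734  1.052]
 [ 0.     0.     0.     1.   ]] [[536.95079128   0.         277.11436187]
 [  0.         536.95079128 206.70992764]
 [  0.           0.           1.        ]]
{'clock': 0.1, 'qpos': array([ 1.16298724e+00,  2.76538883e-01,  1.50599836e+00, -2.09130570e-05,
        1.36069994e+00, -1.20978926e-01]), 'qd': array([-0.00019648, -0.00233042, -0.00220157, -0.00088248,  0.0010418 ,
        0.00083721]), 'effort': array([ 1.55783040e-03, -4.17701876e+01, -2.46402562e+01, -1.51745926e-04,
        5.79363084e-03, -1.72647765e-05]), 'position': array([0.16248961, 0.55107722, 0.2305254 ]), 'ee_rot': array([-2.05008809e-04,  1.42921746e-01,  9.89733650e-01, -7.96365681e-04]), 'contact_force': array([-0.04505298,  0.15585905,  0.33361909]), 'moment': array([-0.02600969, -0.01090119, -0.00206989]), 'gripper_force': 0.0, 'width': 0.08544448750391637}
```

View pics/top0.png

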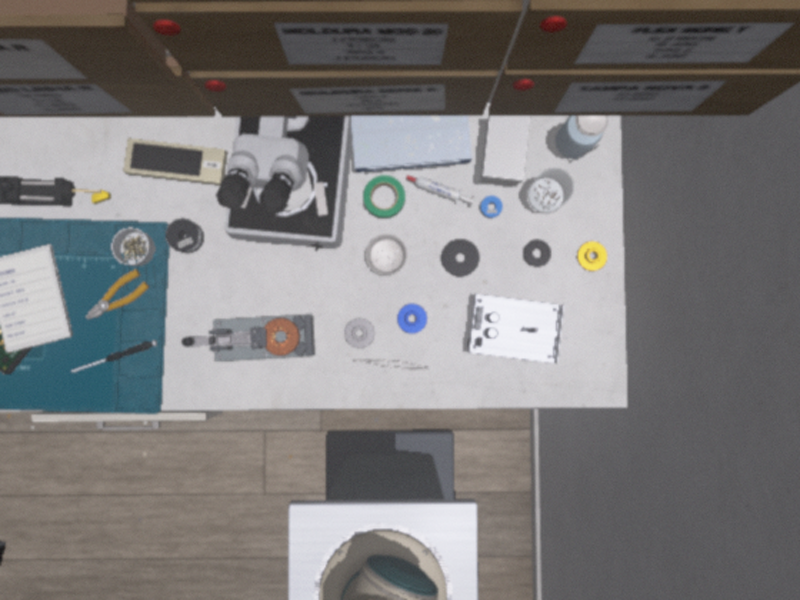

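View pics/side0.png

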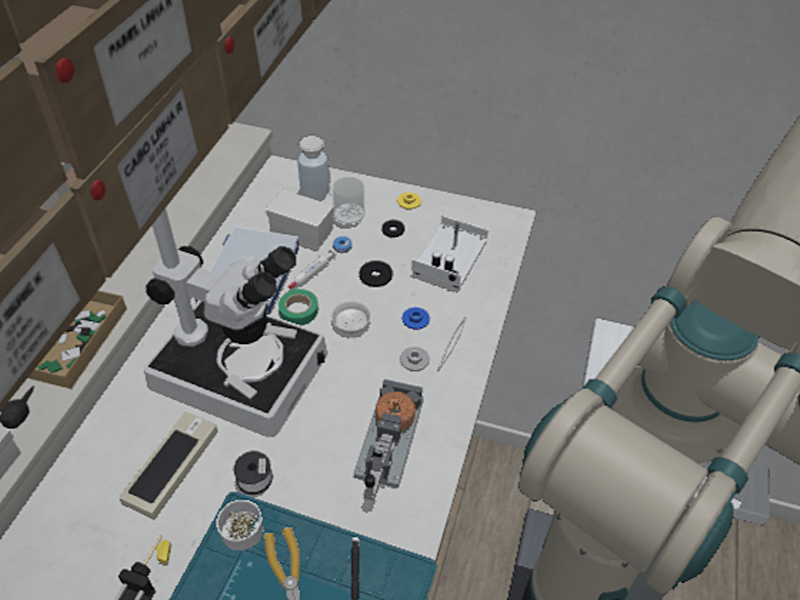

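The top view shows, in 800x600 pixels, the wide washer (460,257), small washer (537,253), grey collar (360,333), clamp with transformer (282,336) and knob (190,341), and chassis (515,329). The dish is at (385,255), with another cup of screws at (130,245).

Collar candidates are grey (360,333), blue (411,318), yellow (592,255) and small blue (490,207). The grey one is steel, so it is the one meant. The next step is an enlarged crop to confirm it, plus measurements.

Run:
```python
from h import *
d=np.load("pics/top0.npz"); i,K,T=d["i"],d["K"],d["T"]
cv2.imwrite("pics/crop1.png",cv2.resize(i[150:270,120:400],(800,343),interpolation=cv2.INTER_CUBIC))
g=cv2.cvtColor(i,cv2.COLOR_BGR2GRAY); hsv=cv2.cvtColor(i,cv2.COLOR_BGR2HSV)
def blob(m,c,z,name):
    n,l,st,ce=cv2.connectedComponentsWithStats(m.astype(np.uint8))
    c=np.array(c)*.7
    k=1+np.argmin(np.linalg.norm(ce[1:]-c,axis=1)+1000*(st[1:,4]<30)); cs,_=cv2.findContours((l==k).astype(np.uint8),0,1)
    (u,v),r=cv2.minEnclosingCircle(cs[0]); p=ray(K,T,(u,v),z); print(name,np.round(p,4),"D",round(2*r*(1.22-z)/495,4),st[k])
blob(g<90,(460,257),.008,"wide"); blob(g<90,(537,253),.008,"small")
blob((hsv[...,1]>110)&(hsv[...,0]<15),(282,336),.042,"transf")
blob(g<185,(360,333),.005,"collar"); blob(g<185,(385,255),.017,"dish")
for n,uv,z in[("knob",(190,341),.068),("studtip",(537,329),.076)]: print(n,ray(K,T,np.array(uv)*.7,z).round(4))
```

```text
wide [ 0.5683 -0.1326  0.008 ] D 0.0575 [310 169  23  19 172]
small [ 0.5831 -0.2626  0.008 ] D 0.0351 [367 169  14  10  36]
transf [0.4313 0.1671 0.042 ] D 0.0556 [187 224  21  24 262]
collar [0.438  0.0389 0.005 ] D 0.0542 [241 222  21  22 362]
dish [ 0.5691 -0.0067  0.017 ] D 0.0744 [255 164  30  30 341]
knob [0.4244 0.3082 0.068 ]
studtip [ 0.4413 -0.2532  0.076 ]
```

View pics/crop1.png

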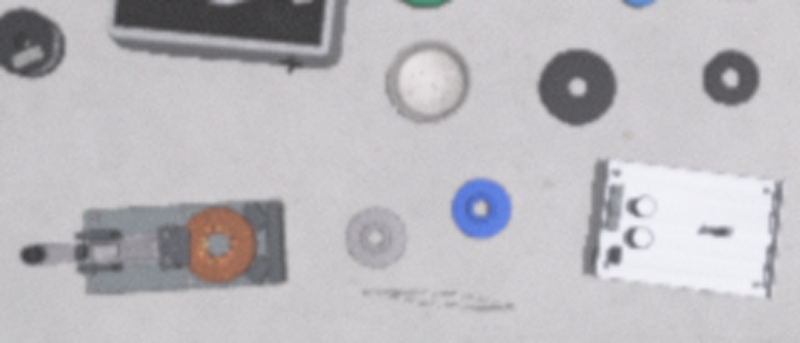

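The crop confirms that the grey ring at crop (376,237) is the steel collar and that the blue one at (481,208) is a look-alike. The wide and small washers are at (577,87) and (731,77). The stud streak runs from (700,232) to (733,230), with the capacitors to its left, so chassis +x is about world +y.

Next I'll move to look at the clamp from above.

>>> send_rows([
  {"gripper": -1,"linear": [0.24,-0.3,0.08],"delta_rot": [0,0,-1.23]},
  {"gripper": -1,"linear": [0.24,-0.3,0.08],"delta_rot": [0,0,-1.23]},
  {"gripper": -1,"linear": [0.24,-0.3,0.08],"delta_rot": [0,0,-1.23]},
  {"gripper": -1,"linear": [0.24,-0.3,0.08],"delta_rot": [0,0,-1.23]},
  {"gripper": -1,"linear": [0.24,-0.3,0.08],"delta_rot": [0,0,-1.23]},
  {"gripper": 1,"linear": [0.24,-0.3,0.08],"delta_rot": [0,0,-1.23]},
  {"gripper": 1,"linear": [0.24,-0.3,0.08],"delta_rot": [0,0,-1.23]},
  {"gripper": 1,"linear": [0.24,-0.3,0.08],"delta_rot": [0,0,-1.23]},
])

```text
clock: 0.9
position: [0.4037, 0.2494, 0.3117]
ee_rot: [0.0, 0.679, 0.734, 0.0]
contact_force: [0.8, 0.8, 0.1]
width: 0.044
gripper_force: 0.0
```

>>> send_rows([
  {"gripper": 1,"linear": [0,0,0],"delta_rot": [0,0,0]},
  {"gripper": 1,"linear": [0,0,0],"delta_rot": [0,0,0]},
  {"gripper": 1,"linear": [0,0,0],"delta_rot": [0,0,0]},
])

```text
clock: 1.2
position: [0.4018, 0.252, 0.3108]
ee_rot: [-0.001, 0.676, 0.737, -0.001]
contact_force: [-0.3, 0.3, 1.0]
width: -0.0001
gripper_force: 0.0
```

Run:
```python
from h import *
i,K,T=cam("wrist"); cv2.imwrite("pics/w1.png",i); np.savez("pics/w1.npz",i=i,K=K,T=T); print(T.round(3)); s=get_state(); print(s["position"],s["ee_rot"],s["width"])
```

```text
[[ 0.996  0.083  0.023  0.396]
 [ 0.086 -0.959 -0.27   0.319]
 [-0.001  0.271 -0.963  0.452]
 [ 0.     0.     0.     1.   ]]
[0.40162895 0.25227602 0.31082405] [-4.97619565e-04  6.76014904e-01  7.36887644e-01 -4.49095015e-04] 1.2019470205251603e-05
```

View pics/w1.png

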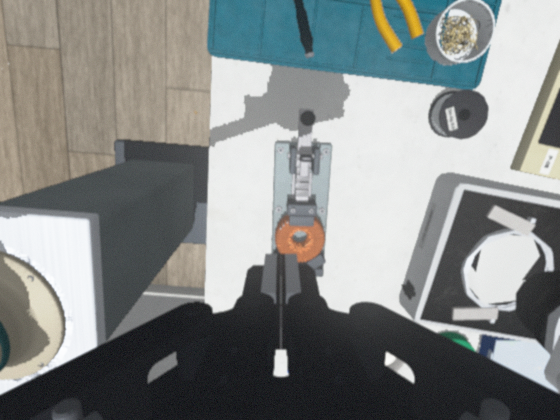

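The wrist view shows the knob at (308,118), the lever cap near (305,155) and the transformer at (300,240).

Run:
```python
from h import *
d=np.load("pics/w1.npz"); i,K,T=d["i"],d["K"],d["T"]
hsv=cv2.cvtColor(i,cv2.COLOR_BGR2HSV)
cv2.imwrite("pics/crop2.png",cv2.resize(i[95:285,240:370],None,fx=3.1,fy=3.1,interpolation=cv2.INTER_CUBIC))
g=cv2.cvtColor(i,cv2.COLOR_BGR2GRAY)
m=(g<45).astype(np.uint8); n,l,st,ce=cv2.connectedComponentsWithStats(m)
for k in range(1,n):
    if st[k,4]>15 and 240<ce[k][0]<370 and 95<ce[k][1]<250: print("dark",st[k],ce[k].round(1),ray(K,T,ce[k],.068).round(4))
m=((hsv[...,1]>120)&(hsv[...,0]<15)).astype(np.uint8); m[:200]=0;m[280:]=0;m[:,:260]=0;m[:,340:]=0
ys,xs=np.nonzero(m); print("transf x-ext",xs.min(),xs.max(),ys.min(),ys.max())
for uv in[(xs.min(),240),(xs.max()+1,240)]: print(ray(K,T,uv,.04).round(4))
```

```text
transf x-ext 276 323 223 261
[0.4036 0.1652 0.04  ]
[0.4629 0.1703 0.04  ]
```

View pics/crop2.png

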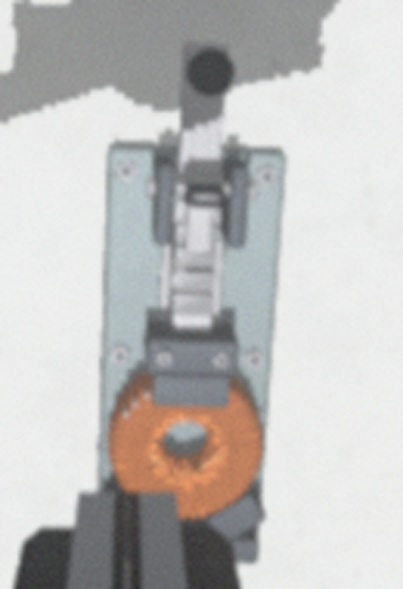

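Run:
```python
from h import *
d=np.load("pics/w1.npz"); i,K,T=d["i"],d["K"],d["T"]
f=lambda u,v,z: ray(K,T,(240+u/3.1,95+v/3.1),z).round(4)
print("knobtop",f(210,70,.068)); print("lever far/near edge top",f(207,160,.072),f(207,190,.072)); print("hole",f(184,440,.042), "lip corners",f(155,405,.044),f(230,405,.044))
print("plate L",f(110,150,.012),f(103,470,.012),"R",f(283,150,.012),f(263,400,.012))
i,K,T=(np.load("pics/top0.npz")[k] for k in "iKT")
for n,uv,z in[("stud tip",(376.6,230.5),.076),("foot",(120+700*.35,150+232*.35),.014)]: print(n,ray(K,T,uv,z).round(4))
```

```text
knobtop [0.425 0.315 0.068]
lever far/near edge top [0.4269 0.2852 0.072 ] [0.428 0.275 0.072]
hole [0.4319 0.1724 0.042 ] lip corners [0.4189 0.1867 0.044 ] [0.4482 0.1892 0.044 ]
plate L [0.393  0.2805 0.012 ] [0.4012 0.1451 0.012 ] R [0.4613 0.2864 0.012 ] [0.4659 0.1824 0.012 ]
stud tip [ 0.4409 -0.2548  0.076 ]
foot [ 0.4401 -0.2386  0.014 ]
```

>>> send_rows([
  {"gripper": 1,"linear": [0.025,-0.004,-0.05],"delta_rot": [0,0,-0.037]},
  {"gripper": 1,"linear": [0.025,-0.004,-0.1],"delta_rot": [0,0,-0.037]},
  {"gripper": 1,"linear": [0.025,-0.004,-0.15],"delta_rot": [0,0,-0.037]},
  {"gripper": 1,"linear": [0.025,-0.004,-0.2],"delta_rot": [0,0,-0.037]},
  {"gripper": 1,"linear": [0.025,-0.004,-0.225],"delta_rot": [0,0,-0.037]},
  {"gripper": 1,"linear": [0.025,-0.004,-0.24],"delta_rot": [0,0,-0.037]},
  {"gripper": 1,"linear": [0.025,-0.004,-0.25],"delta_rot": [0,0,-0.037]},
  {"gripper": 1,"linear": [0.025,-0.004,-0.25],"delta_rot": [0,0,-0.037]},
])

```text
clock: 2.05
position: [0.4263, 0.2481, 0.0602]
ee_rot: [-0.001, 0.69, 0.724, -0.001]
contact_force: [0.4, -0.3, -0.8]
width: 0.0
gripper_force: 0.0
```

>>> send_rows([
  {"gripper": 1,"linear": [0,0.006,0],"delta_rot": [0,0,0]},
  {"gripper": 1,"linear": [0,0.011,0],"delta_rot": [0,0,0]},
  {"gripper": 1,"linear": [0,0.015,0],"delta_rot": [0,0,0]},
  {"gripper": 1,"linear": [-0.001,0.018,0],"delta_rot": [0,0,0]},
  {"gripper": 1,"linear": [-0.001,0.021,0],"delta_rot": [0,0,0]},
  {"gripper": 1,"linear": [-0.001,0.021,0],"delta_rot": [0,0,0]},
])

```text
clock: 2.65
position: [0.4274, 0.2692, 0.062]
ee_rot: [0.0, 0.69, 0.724, 0.001]
contact_force: [1.0, -1.4, 1.2]
width: -0.0001
gripper_force: 0.9
```

Run:
```python
from h import *
s=get_state(); print(s["position"],s["contact_force"])
i,K,T=cam("wrist"); j,_,_=cam("side")
cv2.imwrite("pics/w2.png",np.hstack([cv2.resize(i[100:340,150:430],(560,480)),cv2.resize(j[240:370,230:300],(240,446),interpolation=cv2.INTER_CUBIC)[:446].copy() if 0 else cv2.resize(j[240:370,235:300],(240,480),interpolation=cv2.INTER_CUBIC)]))
```

```text
[0.4273971  0.26922702 0.06203489] [ 1.03071652 -1.40626899  1.18212518]
```

View pics/w2.png

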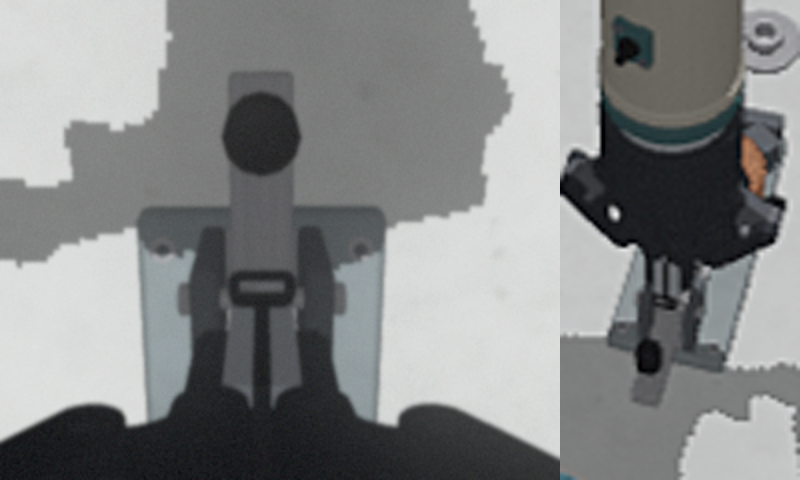

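Run:
```python
from h import *
i,K,T=cam("wrist")
f=lambda u,v,z: ray(K,T,(150+u/2,100+v/2),z).round(4)
print("knob",f(261,133,.068),"lever far",f(262,272,.071),f(262,290,.071),f(262,305,.071))
```

```text
knob [0.4252 0.3157 0.068 ] lever far [0.4267 0.2885 0.071 ] [0.4268 0.2847 0.071 ] [0.427  0.2815 0.071 ]
```

>>> send_rows([
  {"gripper": 1,"linear": [0,-0.006,0],"delta_rot": [0,0,0]},
  {"gripper": 0,"linear": [0,-0.004,0.045],"delta_rot": [0,0,0]},
  {"gripper": 0,"linear": [-0.001,0.04,0.05],"delta_rot": [0,0,0]},
  {"gripper": 0,"linear": [-0.001,0.047,0.045],"delta_rot": [0,0,0]},
  {"gripper": 0,"linear": [-0.001,0.047,0.01],"delta_rot": [0,0,0]},
  {"gripper": 0,"linear": [-0.001,0.047,-0.005],"delta_rot": [0,0,0]},
  {"gripper": 0,"linear": [-0.001,0.047,-0.008],"delta_rot": [0,0,0]},
  {"gripper": 1,"linear": [-0.001,0.047,-0.008],"delta_rot": [0,0,0]},
], newtons=40)

```text
clock: 3.6
position: [0.4249, 0.3149, 0.0525]
ee_rot: [-0.0, 0.69, 0.723, -0.001]
contact_force: [0.1, -0.6, 0.6]
width: 0.0295
gripper_force: 0.0
```

>>> send_rows([
  {"gripper": 1,"linear": [0,0,0],"delta_rot": [0,0,0]},
  {"gripper": 1,"linear": [0,0,0],"delta_rot": [0,0,0]},
  {"gripper": 1,"linear": [0,0,0],"delta_rot": [0,0,0]},
  {"gripper": 1,"linear": [0,0,0],"delta_rot": [0,0,0]},
])

```text
clock: 4.0
position: [0.4252, 0.3154, 0.0538]
ee_rot: [-0.0, 0.69, 0.723, -0.0]
contact_force: [-3.2, 0.1, 1.4]
width: 0.014
gripper_force: 39.3
```

>>> send_rows([
  {"gripper": 1,"linear": [0,0.008,0],"delta_rot": [0,0,0]},
  {"gripper": 1,"linear": [-0.001,0.016,0],"delta_rot": [0,0,0]},
  {"gripper": 1,"linear": [-0.001,0.024,0],"delta_rot": [0,0,0]},
  {"gripper": 1,"linear": [-0.002,0.032,0],"delta_rot": [0,0,0]},
  {"gripper": 1,"linear": [-0.002,0.039,0],"delta_rot": [0,0,0]},
  {"gripper": 1,"linear": [-0.002,0.039,0],"delta_rot": [0,0,0]},
])

```text
clock: 4.6
position: [0.4232, 0.3566, 0.0537]
ee_rot: [-0.001, 0.69, 0.724, 0.001]
contact_force: [-5.4, 0.8, 6.0]
width: 0.014
gripper_force: 39.6
```

>>> send_rows([
  {"gripper": 0,"linear": [0,0,0],"delta_rot": [0,0,0]},
  {"gripper": 0,"linear": [0,0,0],"delta_rot": [0,0,0]},
  {"gripper": 0,"linear": [0,0,0.04],"delta_rot": [0,0,0]},
  {"gripper": 0,"linear": [0,0,0.09],"delta_rot": [0,0,0]},
  {"gripper": -1,"linear": [0,-0.05,0.14],"delta_rot": [0,0,0]},
  {"gripper": -1,"linear": [0,-0.1,0.19],"delta_rot": [0,0,0]},
  {"gripper": -1,"linear": [0,-0.13,0.23],"delta_rot": [0,0,0]},
  {"gripper": -1,"linear": [0,-0.13,0.23],"delta_rot": [0,0,0]},
])

```text
clock: 5.4
position: [0.4248, 0.2233, 0.2858]
ee_rot: [0.001, 0.69, 0.723, 0.002]
contact_force: [-0.3, 0.7, 0.2]
width: 0.0852
gripper_force: 0.0
```

Run:
```python
from h import *
i,K,T=cam("wrist"); np.savez("pics/w3.npz",i=i,K=K,T=T); s=get_state(); print(s["position"])
cv2.imwrite("pics/w3.png",cv2.resize(i[0:300,150:430],(560,600)))
```

```text
[0.42708454 0.22065637 0.29081721]
```

View pics/w3.png

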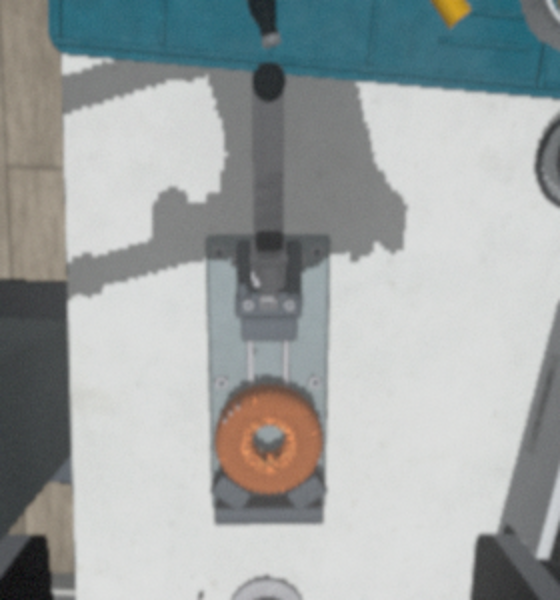

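The bar is drawn back and its lip is clear of the transformer, which is centred at (269,441) in this view. Next I'll look at the washers and the stud.

Run:
```python
from h import *
d=np.load("pics/w3.npz"); i,K,T=d["i"],d["K"],d["T"]; hsv=cv2.cvtColor(i,cv2.COLOR_BGR2HSV)
m=((hsv[...,1]>120)&(hsv[...,0]<15)).astype(np.uint8); m[:180]=0;m[260:]=0;m[:,:240]=0;m[:,340:]=0
cs,_=cv2.findContours(m,0,1); c=max(cs,key=cv2.contourArea); print(cv2.boundingRect(c))
(u,v),r=cv2.minEnclosingCircle(c)
for z in(.027,.035,.042): print(ray(K,T,(u,v),z).round(4), 2*r*np.linalg.norm(T[:3,3]-ray(K,T,(u,v),z))/K[0,0])
print("knob",ray(K,T,(150+134,41),.068))
```

```text
(259, 197, 51, 49)
[0.4331 0.1659 0.027 ] 0.06043511993471484
[0.4329 0.1684 0.035 ] 0.05922638837638178
[0.4327 0.1705 0.042 ] 0.05816874826284035
knob [0.42321574 0.35347035 0.068     ]
```

>>> send_rows([
  {"gripper": -1,"linear": [0.07,-0.49,0.01],"delta_rot": [0,0,-0.175]},
  {"gripper": -1,"linear": [0.07,-0.49,0.01],"delta_rot": [0,0,-0.175]},
  {"gripper": -1,"linear": [0.07,-0.49,0.01],"delta_rot": [0,0,-0.175]},
  {"gripper": -1,"linear": [0.07,-0.49,0.01],"delta_rot": [0,0,-0.175]},
  {"gripper": -1,"linear": [0.07,-0.49,0.01],"delta_rot": [0,0,-0.175]},
  {"gripper": -1,"linear": [0.07,-0.49,0.01],"delta_rot": [0,0,-0.175]},
  {"gripper": -1,"linear": [0.07,-0.49,0.01],"delta_rot": [0,0,-0.175]},
  {"gripper": -1,"linear": [0.07,-0.49,0.01],"delta_rot": [0,0,-0.175]},
])

```text
clock: 6.25
position: [0.4811, -0.174, 0.2915]
ee_rot: [0.001, 0.751, 0.66, 0.0]
contact_force: [0.8, 0.8, -0.1]
width: 0.0855
gripper_force: 0.0
```

>>> send_rows([
  {"gripper": -1,"linear": [0,-0.001,0],"delta_rot": [0,0,0]},
  {"gripper": -1,"linear": [0,-0.05,0],"delta_rot": [0,0,0]},
  {"gripper": -1,"linear": [0,-0.05,0],"delta_rot": [0,0,0]},
  {"gripper": -1,"linear": [0,-0.05,0],"delta_rot": [0,0,0]},
])

```text
clock: 6.65
position: [0.4806, -0.222, 0.2909]
ee_rot: [-0.0, 0.752, 0.66, 0.0]
contact_force: [-0.3, 1.0, 0.0]
width: 0.0855
gripper_force: 0.0
```

Run:
```python
from h import *
i,K,T=cam("wrist"); np.savez("pics/w4.npz",i=i,K=K,T=T); s=get_state(); print(s["position"],s["ee_rot"])
cv2.imwrite("pics/w4.png",cv2.resize(i,(800,600)))
```

```text
[ 0.4805045  -0.22103282  0.29107842] [-1.61027244e-04  7.51074853e-01  6.60216977e-01  2.88966160e-04]
```

View pics/w4.png

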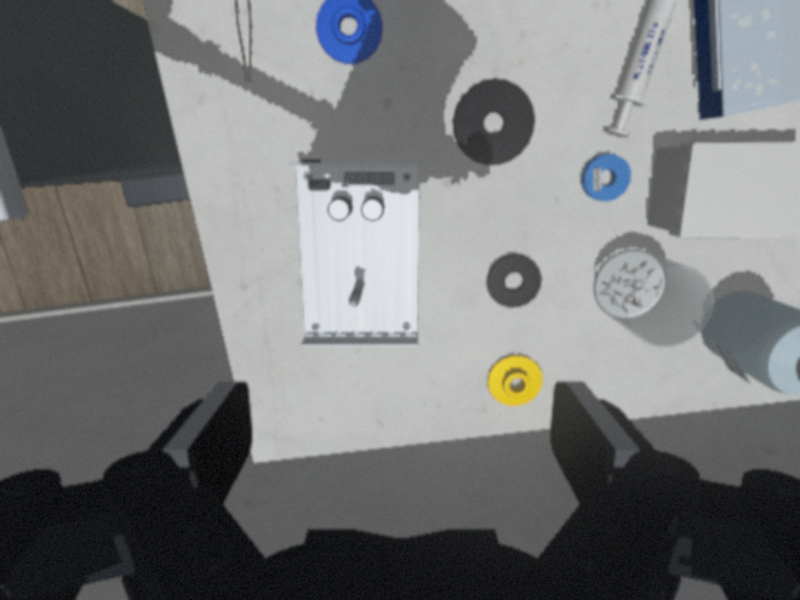

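The wide washer is at (493,121), the small washer at (514,280), and the stud runs from its foot near (360,270) to its tip near (355,303). The chassis is nearly square to the view.

Run:
```python
from h import *
d=np.load("pics/w4.npz"); i,K,T=d["i"],d["K"],d["T"]; g=cv2.cvtColor(i,cv2.COLOR_BGR2GRAY); s=.7
def el(box,z,th,D):
    x0,y0,x1,y1=[int(a*s) for a in box]; m=np.zeros_like(g); m[y0:y1,x0:x1]=(g[y0:y1,x0:x1]<th)*255
    cs,h=cv2.findContours(m,cv2.RETR_CCOMP,1); c=max(cs,key=cv2.contourArea); (u,v),(a,b),_=cv2.fitEllipse(c); p=ray(K,T,(u,v),z)
    print(p.round(4),"D",np.round(np.array([a,b])*np.linalg.norm(T[:3,3]-p)/K[0,0],4))
    for k,cc in enumerate(cs):
        if h[0][k][3]>=0 and len(cc)>6: e=cv2.fitEllipse(cc); print("  hole",ray(K,T,e[0],z).round(4),np.round(e[1],1))
el((440,60,550,180),.006,72,.066); el((470,235,560,325),.006,90,.048)
# stud silhouette on white sheet
x0,y0=235,180; m=(g[y0:220,x0:270]<150).astype(np.uint8); n,l,st,ce=cv2.connectedComponentsWithStats(m)
for k in range(1,n):
    if st[k,4]>15:
        ys,xs=np.nonzero(l==k); 
        for q in range(ys.min(),ys.max()+1): print(q+y0,xs[ys==q].min()+x0,xs[ys==q].max()+x0,end="; ")
print()
# camera nadir & chassis edge direction
a,b=ray(K,T,(301*s,185*s),.012),ray(K,T,(305*s,330*s),.012); c,e=ray(K,T,(418*s,200*s),.012),ray(K,T,(418*s,330*s),.012)
print(a.round(4),b.round(4),np.degrees(np.arctan2(*(a-b)[1::-1])),np.degrees(np.arctan2(*(c-e)[1::-1])),c.round(4),e.round(4))
```

```text
[ 0.5664 -0.1362  0.006 ] D [0.0653 0.0713]
  hole [ 0.5665 -0.1369  0.006 ] [16.6 17.6]
[ 0.5738 -0.2678  0.006 ] D [0.0443 0.0458]
  hole [ 0.5737 -0.2682  0.006 ] [13.5 15.7]
187 250 250; 188 249 252; 189 249 254; 190 249 254; 191 249 253; 192 249 253; 193 250 253; 194 250 253; 195 250 253; 196 249 253; 197 249 254; 198 249 254; 199 249 254; 200 248 254; 201 248 253; 202 247 253; 203 247 253; 204 246 252; 205 246 252; 206 246 252; 207 245 252; 208 245 251; 209 245 251; 210 245 251; 211 245 250; 212 249 250; 
[ 0.407  -0.1651  0.012 ] [ 0.3879 -0.2881  0.012 ] 81.15557830566983 83.13115069141585 [ 0.4999 -0.1893  0.012 ] [ 0.4864 -0.3009  0.012 ]
```

Run:
```python
from h import *
d=np.load("pics/w4.npz"); i,K,T=d["i"],d["K"],d["T"]
for v,u in((210,247.8),(211,247.8)): print("tip",ray(K,T,(u,v),.074).round(4))
for v,u in((190,251.5),(196,251.5),(200,251)): print("foot?",ray(K,T,(u,v),.012).round(4))
for p in [(.442,-.245,.076),(.442,-.245,.012)]: print(proj(K,T,p))
# side view, stud in crop
e=np.load("pics/side0.npz"); j,K2,T2=e["i"],e["K"],e["T"]
for p in [(.442,-.245,.076),(.442,-.245,.012)]: print("side",proj(K2,T2,p), "800:",proj(K2,T2,p)/.7)
g=cv2.cvtColor(j,cv2.COLOR_BGR2GRAY); a=g[150:185,305:335]; print(a[:, :])
```

```text
tip [ 0.4429 -0.2502  0.074 ]
tip [ 0.4427 -0.2513  0.074 ]
foot? [ 0.4432 -0.2422  0.012 ]
foot? [ 0.4421 -0.2496  0.012 ]
foot? [ 0.4407 -0.2545  0.012 ]
[245.9996374  205.86665433]
[250.88732892 192.34243972]
side [318.72912388 155.04268532] 800: [455.32731983 221.48955045]
side [317.07063709 172.10321137] 800: [452.95805298 245.86173053]
[[189 188 190 ... 188 188 187]
 [188 188 190 ... 188 187 188]
 [188 189 191 ... 187 188 188]
 ...
 [ 20  15   0 ... 123 143 193]
 [ 17  14   0 ... 134 185 190]
 [ 14  12   0 ... 184 190 188]]
```

>>> send_rows([
  {"gripper": -0.7,"linear": [0.0856,0.086,-0.05],"delta_rot": [0,0,0]},
  {"gripper": -0.7,"linear": [0.0856,0.086,-0.09],"delta_rot": [0,0,0]},
  {"gripper": -0.7,"linear": [0.0856,0.086,-0.12],"delta_rot": [0,0,0]},
  {"gripper": -0.7,"linear": [0.0856,0.086,-0.16],"delta_rot": [0,0,0]},
  {"gripper": -0.7,"linear": [0.0856,0.086,-0.21],"delta_rot": [0,0,0]},
  {"gripper": -0.7,"linear": [0.0856,0.086,-0.25],"delta_rot": [0,0,0]},
  {"gripper": -0.7,"linear": [0.0856,0.086,-0.271],"delta_rot": [0,0,0]},
  {"gripper": -0.7,"linear": [0.0856,0.086,-0.271],"delta_rot": [0,0,0]},
], newtons=30)

```text
clock: 7.5
position: [0.5626, -0.1324, 0.0167]
ee_rot: [-0.004, 0.75, 0.661, -0.002]
contact_force: [-0.6, 0.4, -0.7]
width: 0.0726
gripper_force: 0.0
```

>>> send_rows([
  {"gripper": -0.7,"linear": [0,0,-0.006],"delta_rot": [0,0,0]},
  {"gripper": -0.7,"linear": [0,0,-0.01],"delta_rot": [0,0,0]},
  {"gripper": -0.7,"linear": [0,0,-0.012],"delta_rot": [0,0,0]},
  {"gripper": -0.7,"linear": [0,0,-0.014],"delta_rot": [0,0,0]},
  {"gripper": -0.7,"linear": [0,0,-0.014],"delta_rot": [0,0,0]},
])

```text
clock: 8.0
position: [0.5661, -0.1355, 0.0071]
ee_rot: [0.001, 0.751, 0.66, 0.0]
contact_force: [-0.1, 0.7, -0.3]
width: 0.073
gripper_force: 0.0
```

Run:
```python
from h import *
s=get_state(); print(s["position"],s["ee_rot"],s["contact_force"],s["width"])
i,K,T=cam("wrist"); cv2.imwrite("pics/w5.png",i)
```

```text
[ 0.56614865 -0.13553797  0.00705056] [5.55569923e-04 7.50946203e-01 6.60363068e-01 3.33262659e-04] [-0.0673578   0.74959146 -0.30579203] 0.0729582128180595
```

View pics/w5.png

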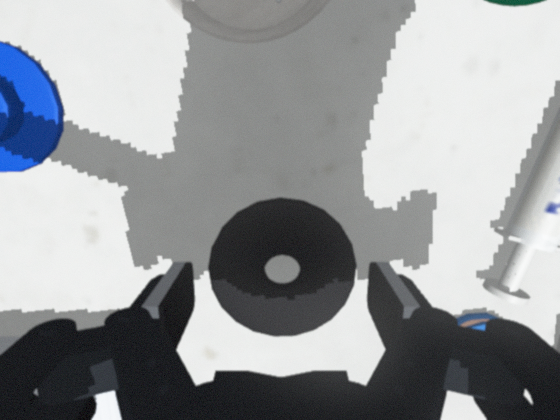

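The washer is centred between the open fingers at (282,268). I'll descend further in steps until contact.

Run:
```python
from h import *
i,K,T=cam("wrist"); print(ray(K,T,(282,268.5),.008), get_state()["position"])
```

```text
[ 0.56740696 -0.13404202  0.008     ] [ 0.56605781 -0.13552595  0.00687891]
```

>>> send_rows([
  {"gripper": -0.7,"linear": [0,0,-0.003],"delta_rot": [0,0,0]},
  {"gripper": -0.7,"linear": [0,0,-0.006],"delta_rot": [0,0,0]},
  {"gripper": -0.7,"linear": [0,0,-0.008],"delta_rot": [0,0,0]},
  {"gripper": -0.7,"linear": [0,0,-0.009],"delta_rot": [0,0,0]},
  {"gripper": -0.7,"linear": [0,0,-0.009],"delta_rot": [0,0,0]},
])

```text
clock: 8.6
position: [0.5657, -0.1353, -0.0029]
ee_rot: [-0.0, 0.751, 0.66, -0.0]
contact_force: [0.2, -0.1, 0.6]
width: 0.0728
gripper_force: 0.0
```

>>> send_rows([
  {"gripper": -0.7,"linear": [0.0015,0.0015,-0.002],"delta_rot": [0,0,0]},
  {"gripper": -0.7,"linear": [0.0015,0.0015,-0.003],"delta_rot": [0,0,0]},
  {"gripper": -0.7,"linear": [0.0015,0.0015,-0.004],"delta_rot": [0,0,0]},
  {"gripper": -0.7,"linear": [0.0015,0.0015,-0.004],"delta_rot": [0,0,0]},
])

```text
clock: 9.0
position: [0.5673, -0.1338, -0.0067]
ee_rot: [-0.0, 0.751, 0.66, -0.0]
contact_force: [-0.0, -0.2, 0.2]
width: 0.0726
gripper_force: 0.0
```

>>> send_rows([
  {"gripper": 0,"linear": [0,0,0],"delta_rot": [0,0,0]},
  {"gripper": 0,"linear": [0,0,0],"delta_rot": [0,0,0]},
  {"gripper": 0,"linear": [0,0,0],"delta_rot": [0,0,0]},
  {"gripper": 0,"linear": [0,0,0],"delta_rot": [0,0,0]},
])

```text
clock: 9.4
position: [0.5678, -0.134, -0.0059]
ee_rot: [0.001, 0.751, 0.66, 0.0]
contact_force: [0.1, 0.3, 5.4]
width: 0.0641
gripper_force: 36.3
```

>>> send_rows([
  {"gripper": 0,"linear": [0,0,0.02],"delta_rot": [0,0,0]},
  {"gripper": 0,"linear": [0,0,0.06],"delta_rot": [0,0,0]},
  {"gripper": 0,"linear": [0,0,0.1],"delta_rot": [0,0,0]},
  {"gripper": 0,"linear": [0,0,0.12],"delta_rot": [0,0,0]},
  {"gripper": 0,"linear": [0,0,0.12],"delta_rot": [0,0,0]},
])

```text
clock: 9.9
position: [0.5695, -0.1346, 0.1166]
ee_rot: [0.003, 0.751, 0.66, 0.002]
contact_force: [-0.4, 0.5, -0.5]
width: 0.0637
gripper_force: 33.5
```

Run:
```python
from h import *
s=get_state(); print(s["position"],s["width"],s["gripper_force"],s["contact_force"])
i,K,T=cam("wrist"); cv2.imwrite("pics/w6.png",i); np.savez("pics/w6.npz",i=i,K=K,T=T)
```

```text
[ 0.56945896 -0.13461995  0.11657549] 0.0637136513256581 33.54781284928322 [-0.44077329  0.54850538 -0.520706  ]
```

View pics/w6.png

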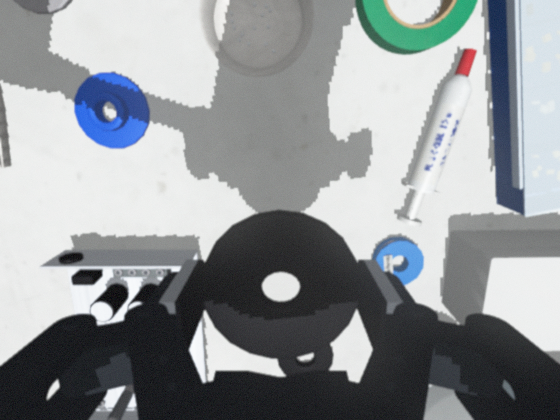

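The washer is held flat with its hole at (281,287). I'll stop just short of the stud so the camera sees it from straight above.

>>> send_rows([
  {"gripper": 0,"linear": [-0.04,-0.05,0.006],"delta_rot": [0,0,0]},
  {"gripper": 0,"linear": [-0.08,-0.09,0.006],"delta_rot": [0,0,0]},
  {"gripper": 0,"linear": [-0.11,-0.13,0.006],"delta_rot": [0,0,0]},
  {"gripper": 0,"linear": [-0.133,-0.16,0.006],"delta_rot": [0,0,0]},
  {"gripper": 0,"linear": [-0.133,-0.175,0.006],"delta_rot": [0,0,0]},
  {"gripper": 0,"linear": [-0.133,-0.175,0.006],"delta_rot": [0,0,0]},
  {"gripper": 0,"linear": [-0.133,-0.175,0.006],"delta_rot": [0,0,0]},
])

```text
clock: 10.65
position: [0.4334, -0.3081, 0.1176]
ee_rot: [-0.002, 0.751, 0.66, 0.0]
contact_force: [-0.1, 0.5, 0.1]
width: 0.0637
gripper_force: 33.5
```

Run:
```python
from h import *
s=get_state(); print(s["position"],s["width"])
i,K,T=cam("wrist"); cv2.imwrite("pics/w7.png",i); np.savez("pics/w7.npz",i=i,K=K,T=T)
z=s["position"][2]+.0145; print("washer hole",ray(K,T,(281,287),z)-s["position"])
for p in [(.4425,-.25,.076),(.4425,-.25,.012)]: print("expect",proj(K,T,p))
```

```text
[ 0.43335132 -0.30806011  0.11759872] 0.06371781013068929
washer hole [ 0.00067607 -0.00014801  0.0145    ]
expect [282.93677515 128.72164066]
expect [282.49116584 124.53431892]
```

View pics/w7.png

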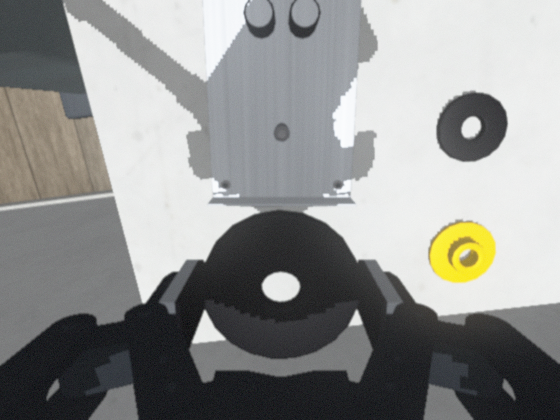

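The stud shows as the dot at (281,132), centred on the sheet. The small washer is at (472,127).

Run:
```python
from h import *
d=np.load("pics/w7.npz"); i,K,T=d["i"],d["K"],d["T"]; g=cv2.cvtColor(i,cv2.COLOR_BGR2GRAY)
m=(g[110:155,260:305]<105).astype(np.uint8); n,l,st,ce=cv2.connectedComponentsWithStats(m)
k=1+np.argmax(st[1:,4]); x,y,w,h,a=st[k]; print(x+260,y+110,w,h,a)
print("tip",ray(K,T,(260+x+w/2-.5,110+y+h-1-w/2),.074),"foot",ray(K,T,(260+x+w/2-.5,110+y+w/2),.03))
m=(g[80:170,425:520]<110).astype(np.uint8)*255; cs,_=cv2.findContours(m,0,1); c=max(cs,key=cv2.contourArea)+[425,80]; e=cv2.fitEllipse(c); print("small",ray(K,T,e[0],.004),e[1])
```

```text
275 124 14 17 122
tip [ 0.44149765 -0.25211299  0.074     ] foot [ 0.44138277 -0.25328564  0.03      ]
small [ 0.57383337 -0.26854597  0.004     ] (63.7458610534668, 72.41996002197266)
```

>>> send_rows([
  {"gripper": 0,"linear": [0.0076,0.04,-0.01],"delta_rot": [0,0,0]},
  {"gripper": 0,"linear": [0.0076,0.0558,-0.015],"delta_rot": [0,0,0]},
  {"gripper": 0,"linear": [0.0076,0.0558,-0.02],"delta_rot": [0,0,0]},
  {"gripper": 0,"linear": [0.0076,0.0558,-0.035],"delta_rot": [0,0,0]},
  {"gripper": 0,"linear": [0.0076,0.0558,-0.048],"delta_rot": [0,0,0]},
  {"gripper": 0,"linear": [0.0076,0.0558,-0.055],"delta_rot": [0,0,0]},
  {"gripper": 0,"linear": [0.0076,0.0558,-0.06],"delta_rot": [0,0,0]},
  {"gripper": 0,"linear": [0.0076,0.0558,-0.06],"delta_rot": [0,0,0]},
])

```text
clock: 11.5
position: [0.4418, -0.253, 0.0589]
ee_rot: [-0.0, 0.751, 0.661, -0.0]
contact_force: [-0.3, 0.7, -0.3]
width: 0.0636
gripper_force: 33.5
```

Run:
```python
from h import *
s=get_state(); print(s["position"],s["contact_force"],s["width"])
i,K,T=cam("wrist"); cv2.imwrite("pics/w8.png",cv2.resize(i[180:400,140:420],(560,440)))
print(proj(K,T,(.4415,-.2525,.076)))
```

```text
[ 0.44179559 -0.25296929  0.05889007] [-0.25370273  0.69289695 -0.29075049] 0.06360435939650755
[278.41849799 289.17108992]
```

View pics/w8.png

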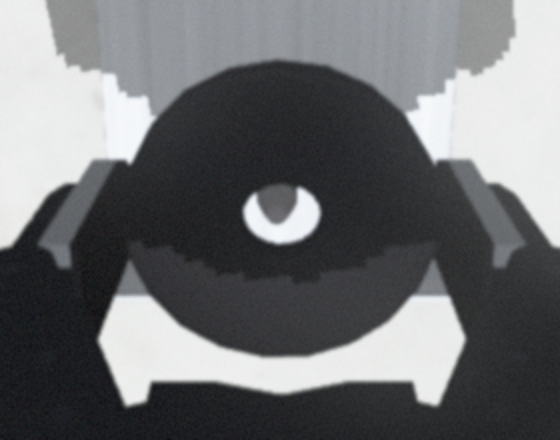

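The stud tip sits inside the hole at crop (278,212), against the hole centre at (282,213). It fits, so I'll lower and release.

>>> send_rows([
  {"gripper": 0,"linear": [0,0,-0.015],"delta_rot": [0,0,0]},
  {"gripper": 0,"linear": [0,0,-0.03],"delta_rot": [0,0,0]},
  {"gripper": 0,"linear": [0,0,-0.042],"delta_rot": [0,0,0]},
  {"gripper": 0,"linear": [0,0,-0.049],"delta_rot": [0,0,0]},
  {"gripper": 0,"linear": [0,0,-0.049],"delta_rot": [0,0,0]},
  {"gripper": -0.75,"linear": [0,0,-0.049],"delta_rot": [0,0,0]},
  {"gripper": -0.75,"linear": [0,0,-0.049],"delta_rot": [0,0,0]},
  {"gripper": -0.75,"linear": [0,0,-0.049],"delta_rot": [0,0,0]},
])

```text
clock: 12.35
position: [0.4424, -0.2534, 0.011]
ee_rot: [0.001, 0.751, 0.66, 0.0]
contact_force: [-0.8, -0.7, -1.0]
width: 0.0745
gripper_force: 0.0
```

>>> send_rows([
  {"gripper": -0.75,"linear": [0,0,0.03],"delta_rot": [0,0,0]},
  {"gripper": -0.75,"linear": [0,0,0.08],"delta_rot": [0,0,0]},
  {"gripper": -0.75,"linear": [0,0,0.13],"delta_rot": [0,0,0]},
  {"gripper": -0.75,"linear": [-0.008,-0.06,0.13],"delta_rot": [0,0,0]},
  {"gripper": -0.75,"linear": [-0.008,-0.06,0.13],"delta_rot": [0,0,0]},
  {"gripper": -0.75,"linear": [-0.008,-0.06,0.13],"delta_rot": [0,0,0]},
])

```text
clock: 12.95
position: [0.4337, -0.3146, 0.1408]
ee_rot: [0.001, 0.752, 0.66, -0.0]
contact_force: [-0.8, -0.4, -0.7]
width: 0.0748
gripper_force: 0.0
```

Run:
```python
from h import *
s=get_state(); print(s["position"],s["contact_force"],s["width"])
i,K,T=cam("wrist"); cv2.imwrite("pics/w9.png",cv2.resize(i[0:300,140:420],(560,600)))
g=cv2.cvtColor(i,cv2.COLOR_BGR2GRAY); m=(g<75).astype(np.uint8); m[220:]=0; m[:,:170]=0;m[:,400:]=0
cs,_=cv2.findContours(m,0,1); c=max(cs,key=cv2.contourArea); e=cv2.fitEllipse(c); p=ray(K,T,e[0],.019); print("washer",p,e[1],max(e[1])*np.linalg.norm(T[:3,3]-p)/K[0,0])
```

```text
[ 0.43372959 -0.31460509  0.14076263] [-0.80012906 -0.41340248 -0.69290919] 0.07475848348706872
washer [ 0.44216524 -0.25513215  0.019     ] (87.73973083496094, 90.3888931274414) 0.0673208191165997
```

View pics/w9.png

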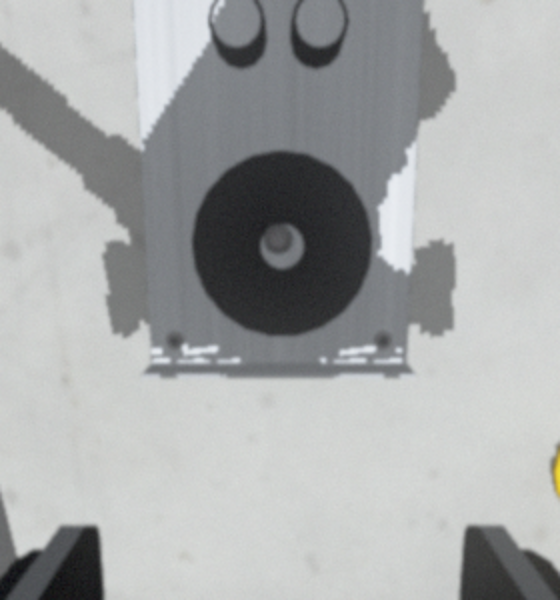

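The washer lies flat round the stud (crop centre (282,243), stud inside its hole). Now the transformer.

>>> send_rows([
  {"gripper": -0.75,"linear": [0.0023,0.04,0.02],"delta_rot": [0,0,0.178]},
  {"gripper": -0.75,"linear": [0.0023,0.38,0.02],"delta_rot": [0,0,0.178]},
  {"gripper": -0.75,"linear": [0.0023,0.38,0.02],"delta_rot": [0,0,0.178]},
  {"gripper": -0.75,"linear": [0.0023,0.38,0.02],"delta_rot": [0,0,0.178]},
  {"gripper": -0.75,"linear": [0.0023,0.38,0.02],"delta_rot": [0,0,0.178]},
  {"gripper": -0.75,"linear": [0.0023,0.38,0.02],"delta_rot": [0,0,0.178]},
  {"gripper": -0.75,"linear": [0.0023,0.38,0.02],"delta_rot": [0,0,0.178]},
  {"gripper": -0.75,"linear": [0.0023,0.38,0.02],"delta_rot": [0,0,0.178]},
])

```text
clock: 13.8
position: [0.4338, 0.0705, 0.1596]
ee_rot: [-0.001, 0.689, 0.725, -0.0]
contact_force: [0.0, 0.4, -0.2]
width: 0.0747
gripper_force: 0.0
```

>>> send_rows([
  {"gripper": -0.75,"linear": [0,0.05,0],"delta_rot": [0,0,0]},
  {"gripper": -0.75,"linear": [0,0.09,0],"delta_rot": [0,0,0]},
  {"gripper": -0.75,"linear": [0,0.09,0],"delta_rot": [0,0,0]},
  {"gripper": -0.75,"linear": [0,0.09,0],"delta_rot": [0,0,0]},
])

```text
clock: 14.2
position: [0.4344, 0.158, 0.1595]
ee_rot: [-0.001, 0.688, 0.726, -0.001]
contact_force: [0.6, -0.4, -0.1]
width: 0.0745
gripper_force: 0.0
```

```bash
cat > tr.py <<'E'
from h import *
s=get_state(); print(s["position"],s["ee_rot"],s["width"])
i,K,T=cam("wrist"); hsv=cv2.cvtColor(i,cv2.COLOR_BGR2HSV)
m=((hsv[...,1]>110)&(hsv[...,0]<16)).astype(np.uint8); n,l,st,ce=cv2.connectedComponentsWithStats(m); k=1+np.argmax(st[1:,4]); print(st[k])
cs,_=cv2.findContours((l==k).astype(np.uint8),0,1); c=max(cs,key=cv2.contourArea); e=cv2.minEnclosingCircle(c); f=cv2.fitEllipse(c)
for z in(.03,.04): p=ray(K,T,e[0],z); print(z,p,ray(K,T,f[0],z),2*e[1]*np.linalg.norm(T[:3,3]-p)/K[0,0], "cam",T[:3,3])
E
python3 tr.py
```

```text
[0.43439349 0.15800973 0.15952635] [-7.21843571e-04  6.87888425e-01  7.25815092e-01 -1.20220995e-03] 0.07451058547243242
[ 240  146   80   82 4314]
0.03 [0.43261114 0.1682392  0.03      ] [0.43323676 0.1676592  0.03      ] 0.06366361616349474 cam [0.43117818 0.22509526 0.30067941]
0.04 [0.4325582 0.1703397 0.04     ] [0.43316071 0.16978112 0.04      ] 0.06131162281971412 cam [0.43117818 0.22509526 0.30067941]
```

>>> send_rows([
  {"gripper": -0.8,"linear": [-0.0016,0.011,-0.02],"delta_rot": [0,0,0]},
  {"gripper": -0.8,"linear": [-0.0016,0.011,-0.05],"delta_rot": [0,0,0]},
  {"gripper": -0.8,"linear": [-0.0016,0.011,-0.08],"delta_rot": [0,0,0]},
  {"gripper": -0.8,"linear": [-0.0016,0.011,-0.09],"delta_rot": [0,0,0]},
  {"gripper": -0.8,"linear": [-0.0016,0.011,-0.09],"delta_rot": [0,0,0]},
], newtons=60)

```text
clock: 14.75
position: [0.4333, 0.1666, 0.0692]
ee_rot: [-0.001, 0.69, 0.724, -0.002]
contact_force: [-0.7, -0.7, 0.4]
width: 0.0765
gripper_force: 0.0
```

```bash
python3 tr.py
```

```text
[0.43331877 0.16655729 0.06917202] [-0.00107515  0.68991152  0.72389078 -0.00175335] 0.07651814082821755
[ 222  177  116  119 9697]
0.03 [0.43273666 0.1684781  0.03      ] [0.433038   0.16821141 0.03      ] 0.06487684282574802 cam [0.4306683  0.23370549 0.21030681]
0.04 [0.43262194 0.17209568 0.04      ] [0.43290657 0.17184378 0.04      ] 0.06127870684279493 cam [0.4306683  0.23370549 0.21030681]
```

>>> send_rows([
  {"gripper": -0.8,"linear": [0,0.001,-0.02],"delta_rot": [0,0,0]},
  {"gripper": -0.8,"linear": [0,0.001,-0.038],"delta_rot": [0,0,0]},
  {"gripper": -0.8,"linear": [0,0.001,-0.05],"delta_rot": [0,0,0]},
  {"gripper": -0.8,"linear": [0,0.001,-0.056],"delta_rot": [0,0,0]},
  {"gripper": -0.8,"linear": [0,0.001,-0.056],"delta_rot": [0,0,0]},
])

```text
clock: 15.3
position: [0.4352, 0.1688, 0.0149]
ee_rot: [0.0, 0.689, 0.724, 0.0]
contact_force: [-0.8, 0.4, -0.9]
width: 0.0769
gripper_force: 0.0
```

>>> send_rows([
  {"gripper": 0,"linear": [0,0,0],"delta_rot": [0,0,0]},
  {"gripper": 0,"linear": [0,0,0],"delta_rot": [0,0,0]},
  {"gripper": 0,"linear": [0,0,0],"delta_rot": [0,0,0]},
  {"gripper": 0,"linear": [0,0,0],"delta_rot": [0,0,0]},
])

```text
clock: 15.7
position: [0.4345, 0.1688, 0.016]
ee_rot: [0.0, 0.689, 0.725, 0.0]
contact_force: [-3.4, -1.1, 7.6]
width: 0.0627
gripper_force: 63.6
```

>>> send_rows([
  {"gripper": 0,"linear": [0,0,0.01],"delta_rot": [0,0,0]},
  {"gripper": 0,"linear": [0,0,0.03],"delta_rot": [0,0,0]},
  {"gripper": 0,"linear": [0,0,0.06],"delta_rot": [0,0,0]},
  {"gripper": 0,"linear": [0,0,0.1],"delta_rot": [0,0,0]},
  {"gripper": 0,"linear": [0,0,0.13],"delta_rot": [0,0,0]},
  {"gripper": 0,"linear": [0,0,0.13],"delta_rot": [0,0,0]},
  {"gripper": 0,"linear": [0,0,0.13],"delta_rot": [0,0,0]},
])

```text
clock: 16.4
position: [0.4344, 0.1689, 0.1447]
ee_rot: [0.0, 0.689, 0.725, 0.0]
contact_force: [-0.8, -0.1, -5.5]
width: 0.0625
gripper_force: 67.7
```

```bash
cat >> tr.py <<'E'
q=s["position"]
ys,xs=np.nonzero(l==k)
hl=((hsv[...,1]<=90)|(hsv[...,2]<60)).astype(np.uint8); 
fl=np.zeros_like(m); cv2.drawContours(fl,[c],-1,1,-1); fl=fl*(1-(l==k)); n2,l2,s2,c2=cv2.connectedComponentsWithStats(fl.astype(np.uint8)); kk=1+np.argmax(s2[1:,4]); print("hole",s2[kk],c2[kk])
print("rel outer@mid",ray(K,T,e[0],q[2]+.018)-q,"rel hole top",ray(K,T,c2[kk],q[2]+.033)-q, s["contact_force"],s["width"],s["gripper_force"])
np.savez("pics/tr.npz",i=i,K=K,T=T); cv2.imwrite("pics/tr.png",i)
E
python3 tr.py
```

```text
[0.43437399 0.16887361 0.14469952] [3.31445046e-04 6.89183717e-01 7.24586441e-01 4.29375660e-04] 0.06247374564151788
[  198   205   165   160 17546]
0.03 [0.43788011 0.09996701 0.03      ] [0.43861911 0.0987829  0.03      ] 0.13551958206834833 cam [0.43086571 0.235841   0.28590243]
0.04 [0.43760601 0.10527661 0.04      ] [0.43831613 0.10413877 0.04      ] 0.13022383005851573 cam [0.43086571 0.235841   0.28590243]
hole [258 268  46  30 993] [280.45115811 282.27391742]
rel outer@mid [-0.00013123  0.00155155  0.018     ] rel hole top [-0.00049487  0.01149239  0.033     ] [-0.80067863 -0.13797456 -5.49719725] 0.06247374564151788 67.67361402511597
```

>>> send_rows([
  {"gripper": 0,"linear": [0.0074,-0.03,0],"delta_rot": [0,0,-0.178]},
  {"gripper": 0,"linear": [0.0074,-0.07,0],"delta_rot": [0,0,-0.178]},
  {"gripper": 0,"linear": [0.0074,-0.115,0],"delta_rot": [0,0,-0.178]},
  {"gripper": 0,"linear": [0.0074,-0.16,0],"delta_rot": [0,0,-0.178]},
  {"gripper": 0,"linear": [0.0074,-0.205,0],"delta_rot": [0,0,-0.178]},
  {"gripper": 0,"linear": [0.0074,-0.25,0],"delta_rot": [0,0,-0.178]},
  {"gripper": 0,"linear": [0.0074,-0.295,0],"delta_rot": [0,0,-0.178]},
  {"gripper": 0,"linear": [0.0074,-0.34,0],"delta_rot": [0,0,-0.178]},
])

```text
clock: 17.25
position: [0.4402, -0.1721, 0.1422]
ee_rot: [-0.002, 0.751, 0.66, -0.001]
contact_force: [1.1, -0.0, -4.7]
width: 0.0627
gripper_force: 67.7
```

>>> send_rows([
  {"gripper": 0,"linear": [0,-0.03,0],"delta_rot": [0,0,0]},
  {"gripper": 0,"linear": [0,-0.06,0],"delta_rot": [0,0,0]},
  {"gripper": 0,"linear": [0,-0.075,0],"delta_rot": [0,0,0]},
  {"gripper": 0,"linear": [0,-0.081,0],"delta_rot": [0,0,0]},
  {"gripper": 0,"linear": [0,-0.081,-0.02],"delta_rot": [0,0,0]},
  {"gripper": 0,"linear": [0,-0.081,-0.04],"delta_rot": [0,0,0]},
  {"gripper": 0,"linear": [0,-0.081,-0.04],"delta_rot": [0,0,0]},
  {"gripper": 0,"linear": [0,-0.081,-0.04],"delta_rot": [0,0,0]},
])

```text
clock: 18.05
position: [0.4416, -0.2506, 0.1039]
ee_rot: [-0.001, 0.751, 0.661, 0.0]
contact_force: [-0.1, 0.1, -4.7]
width: 0.0625
gripper_force: 68.3
```

```bash
python3 tr.py
python3 - <<'E'
from h import *
d=np.load("pics/tr.npz"); K,T=d["K"],d["T"]; print("stud tip px",proj(K,T,(.442,-.2525,.076)))
cv2.imwrite("pics/w10.png",np.hstack([cv2.resize(d["i"][170:390,170:390],(560,560)) ,cv2.resize(optics.get_image("side")["pixels"][110:250,270:330],(240,560),interpolation=cv2.INTER_CUBIC)]))
E
```

```text
[ 0.4416422  -0.2506484   0.10393835] [-1.18495249e-03  7.50561246e-01  6.60799828e-01  1.60157443e-05] 0.06253971503325162
[  198   204   164   161 17732]
0.03 [ 0.4357552  -0.29673558  0.03      ] [ 0.43619212 -0.2978604   0.03      ] 0.11390032078955087 cam [ 0.45065146 -0.1843817   0.2452425 ]
0.04 [ 0.43644727 -0.29151571  0.04      ] [ 0.43686389 -0.29258827  0.04      ] 0.1086086000370958 cam [ 0.45065146 -0.1843817   0.2452425 ]
hole [259 267  44  31 968] [280.51446281 281.96900826]
rel outer@mid [0.00047576 0.00190348 0.018     ] rel hole top [0.00195125 0.01144483 0.033     ] [-0.0677129   0.06991467 -4.72911688] 0.06253971503325162 68.2894241809845
stud tip px [280.80584122 250.65934349]
```

Run:
```python
from h import *
d=np.load("pics/tr.npz"); K,T=d["K"],d["T"]; f=K[0,0]; q=np.array([.4416,-.2506,.1039]); print(f,K[:2,2])
def at(u,v,dep): 
    p=T@np.append(np.linalg.inv(K)@[u,v,1]*dep,1); return (p[:3]-q).round(4)
print("outer",at(198+82,204+80,f*.064/164),"hole",at(280.5,282,f*.02/44),at(280.5,282,f*.02/46))
```

```text
353.1156574646197 [280.48784453 210.71709065]
outer [0.0006 0.0021 0.0163] hole [-0.0005 -0.0076 -0.0045] [-0.     -0.0044  0.0018]
```

View pics/w10.png

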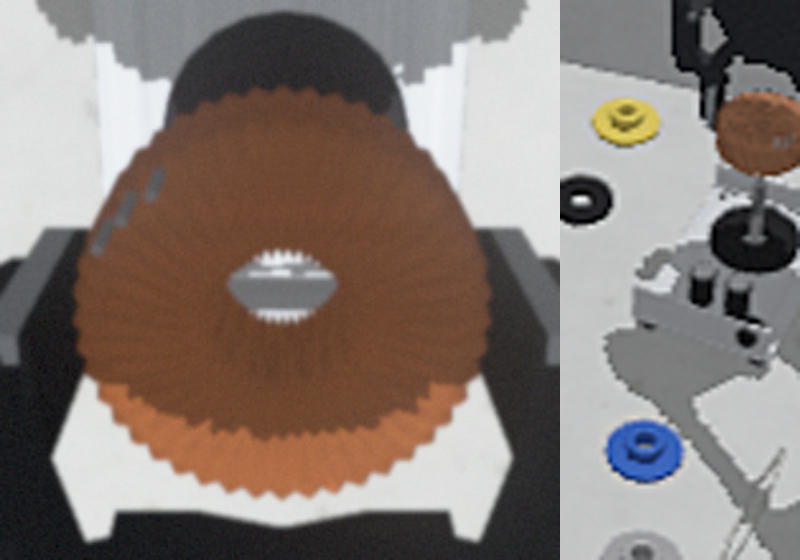

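The transformer's hole is centred on the tool to about 1 mm. Washer and stud are directly below at right-hand crop (757,235). Lowering now.

>>> send_rows([
  {"gripper": 0,"linear": [0,-0.0015,-0.01],"delta_rot": [0,0,0]},
  {"gripper": 0,"linear": [0,-0.0015,-0.02],"delta_rot": [0,0,0]},
  {"gripper": 0,"linear": [0,-0.0015,-0.03],"delta_rot": [0,0,0]},
  {"gripper": 0,"linear": [0,-0.0015,-0.04],"delta_rot": [0,0,0]},
  {"gripper": 0,"linear": [0,-0.0015,-0.04],"delta_rot": [0,0,0]},
])

```text
clock: 18.65
position: [0.4407, -0.2526, 0.0625]
ee_rot: [-0.002, 0.751, 0.66, -0.0]
contact_force: [-0.4, 0.3, -4.9]
width: 0.063
gripper_force: 68.2
```

>>> send_rows([
  {"gripper": 0,"linear": [0,0,-0.01],"delta_rot": [0,0,0]},
  {"gripper": 0,"linear": [0,0,-0.02],"delta_rot": [0,0,0]},
  {"gripper": 0,"linear": [0,0,-0.03],"delta_rot": [0,0,0]},
  {"gripper": 0,"linear": [0,0,-0.036],"delta_rot": [0,0,0]},
  {"gripper": 0,"linear": [0,0,-0.037],"delta_rot": [0,0,0]},
  {"gripper": 0,"linear": [0,0,-0.037],"delta_rot": [0,0,0]},
])

```text
clock: 19.25
position: [0.442, -0.2535, 0.0271]
ee_rot: [-0.0, 0.751, 0.66, -0.0]
contact_force: [0.6, 0.8, -4.4]
width: 0.0628
gripper_force: 68.3
```

Threaded, with no contact yet. I'll keep stepping down.

>>> send_rows([
  {"gripper": 0,"linear": [0,0,-0.002],"delta_rot": [0,0,0]},
  {"gripper": 0,"linear": [0,0,-0.003],"delta_rot": [0,0,0]},
  {"gripper": 0,"linear": [0,0,-0.003],"delta_rot": [0,0,0]},
])

```text
clock: 19.55
position: [0.4421, -0.2536, 0.0245]
ee_rot: [0.0, 0.751, 0.66, 0.0]
contact_force: [0.2, 0.1, -5.5]
width: 0.0625
gripper_force: 68.3
```

>>> send_rows([
  {"gripper": 0,"linear": [0,0,-0.001],"delta_rot": [0,0,0]},
  {"gripper": 0,"linear": [0,0,-0.002],"delta_rot": [0,0,0]},
  {"gripper": 0,"linear": [0,0,-0.002],"delta_rot": [0,0,0]},
])

```text
clock: 19.85
position: [0.4422, -0.2537, 0.0241]
ee_rot: [0.001, 0.751, 0.661, 0.0]
contact_force: [-2.5, 1.9, 7.8]
width: 0.0626
gripper_force: 69.5
```

>>> send_rows([
  {"gripper": -0.8,"linear": [0,0,0.001],"delta_rot": [0,0,0]},
  {"gripper": -0.8,"linear": [0,0,0.001],"delta_rot": [0,0,0]},
  {"gripper": -0.8,"linear": [0,0,0.001],"delta_rot": [0,0,0]},
  {"gripper": -0.8,"linear": [0,0,0.03],"delta_rot": [0,0,0]},
  {"gripper": -0.8,"linear": [0,0,0.08],"delta_rot": [0,0,0]},
  {"gripper": -0.8,"linear": [0,0,0.12],"delta_rot": [0,0,0]},
  {"gripper": -0.8,"linear": [0.02,-0.05,0.12],"delta_rot": [0,0,0]},
  {"gripper": -0.8,"linear": [0.02,-0.06,0.12],"delta_rot": [0,0,0]},
], newtons=30)

```text
clock: 20.65
position: [0.4653, -0.3183, 0.1448]
ee_rot: [0.005, 0.751, 0.66, 0.0]
contact_force: [-1.0, 0.2, -1.0]
width: 0.0771
gripper_force: 0.0
```

>>> send_rows([
  {"gripper": -0.8,"linear": [0,0,0],"delta_rot": [0,0,0]},
  {"gripper": -0.8,"linear": [0,0,0],"delta_rot": [0,0,0]},
])

```text
clock: 20.85
position: [0.4609, -0.3124, 0.1412]
ee_rot: [-0.002, 0.751, 0.66, 0.0]
contact_force: [-0.0, 0.7, -0.2]
width: 0.077
gripper_force: 0.0
```

```bash
python3 tr.py
python3 - <<'E'
from h import *
d=np.load("pics/tr.npz"); i,K,T=d["i"],d["K"],d["T"]; g=cv2.cvtColor(i,cv2.COLOR_BGR2GRAY)
m=(g<75).astype(np.uint8); m[250:]=0; cs,_=cv2.findContours(m,0,1)
for c in cs:
    if cv2.contourArea(c)>1500: e=cv2.fitEllipse(c); p=ray(K,T,e[0],.004); print("dark",p,np.array(e[1])*np.linalg.norm(T[:3,3]-p)/K[0,0])
E
```

```text
[ 0.46092324 -0.31242386  0.14118105] [-1.89508402e-03  7.51150341e-01  6.60128451e-01  4.19165875e-05] 0.07697948916846326
[ 202   83   86   92 4552]
0.03 [ 0.44133843 -0.25426471  0.03      ] [ 0.44476256 -0.25310003  0.03      ] 0.06745328197349981 cam [ 0.47018217 -0.24633015  0.28255153]
0.04 [ 0.44248052 -0.25395054  0.04      ] [ 0.44576907 -0.25283197  0.04      ] 0.06478240992574899 cam [ 0.47018217 -0.24633015  0.28255153]
hole [223 114  36  32 743] [242.23956931 129.98788694]
rel outer@mid [-0.00483113  0.06221771  0.018     ] rel hole top [-0.00297648  0.0625216   0.033     ] [-0.02255007  0.65086743 -0.21658592] 0.07697948916846326 0.0
dark [ 0.57391533 -0.26865752  0.004     ] [0.04884596 0.05355193]
dark [ 0.44613928 -0.25509425  0.004     ] [0.05887441 0.06559988]
dark [ 0.29205022 -0.17976952  0.004     ] [0.0576183  0.10476064]
```

>>> send_rows([
  {"gripper": -0.3,"linear": [0.04,0.02,0],"delta_rot": [0,0,0]},
  {"gripper": -0.3,"linear": [0.08,0.035,0],"delta_rot": [0,0,0]},
  {"gripper": -0.3,"linear": [0.1125,0.044,-0.02],"delta_rot": [0,0,0]},
  {"gripper": -0.3,"linear": [0.1125,0.044,-0.06],"delta_rot": [0,0,0]},
  {"gripper": -0.3,"linear": [0.1125,0.044,-0.1],"delta_rot": [0,0,0]},
  {"gripper": -0.3,"linear": [0.1125,0.044,-0.12],"delta_rot": [0,0,0]},
  {"gripper": -0.3,"linear": [0.1125,0.044,-0.125],"delta_rot": [0,0,0]},
  {"gripper": -0.3,"linear": [0.1125,0.044,-0.125],"delta_rot": [0,0,0]},
])

```text
clock: 21.7
position: [0.5736, -0.2683, 0.0165]
ee_rot: [-0.001, 0.751, 0.661, -0.0]
contact_force: [0.7, 0.1, 0.4]
width: 0.0552
gripper_force: 0.0
```

```bash
cat > ring.py <<'E'
import sys
from h import *
# dark ring between the fingers: outer ellipse and hole, at height z of top face
z=float(sys.argv[1]); th=float(sys.argv[2]); lo=float(sys.argv[3]) if len(sys.argv)>3 else 0
s=get_state(); i,K,T=cam("wrist"); cv2.imwrite("pics/ring.png",i); q=s["position"]; print(q,s["width"],s["contact_force"])
if z<0: z=q[2]-z
g=cv2.cvtColor(i,cv2.COLOR_BGR2GRAY); m=((g<th)&(g>=lo)).astype(np.uint8)
cs,h=cv2.findContours(m,cv2.RETR_CCOMP,1)
for k,c in enumerate(cs):
    if len(c)>12:
        e=cv2.fitEllipse(c); 
        if 180<e[0][0]<380 and 150<e[0][1]<340: p=ray(K,T,e[0],z); print("hole" if h[0][k][3]>=0 else "blob",np.round(e[0],1),p.round(4),"D",np.round(np.array(e[1])*np.linalg.norm(T[:3,3]-p)/K[0,0],4),"rel",(p-q).round(4))
E
python3 ring.py .008 110
```

```text
[ 0.57364713 -0.26830817  0.01653983] 0.05523351005935399 [0.74839201 0.11631352 0.43417514]
hole [185.1 303.3] [ 0.5264 -0.2833  0.008 ] D [0.0035 0.0062] rel [-0.0472 -0.015  -0.0085]
hole [376.6 302.6] [ 0.6168 -0.2943  0.008 ] D [0.0045 0.0074] rel [ 0.0431 -0.026  -0.0085]
blob [280.9 258.9] [ 0.5745 -0.2664  0.008 ] D [0.044  0.0461] rel [ 0.0009  0.0019 -0.0085]
hole [280.9 260.1] [ 0.5745 -0.2669  0.008 ] D [0.0124 0.0151] rel [ 0.0008  0.0014 -0.0085]
```

>>> send_rows([
  {"gripper": -0.3,"linear": [0.0008,0.0015,-0.008],"delta_rot": [0,0,0]},
  {"gripper": -0.3,"linear": [0.0008,0.0015,-0.014],"delta_rot": [0,0,0]},
  {"gripper": -0.3,"linear": [0.0008,0.0015,-0.018],"delta_rot": [0,0,0]},
  {"gripper": -0.3,"linear": [0.0008,0.0015,-0.018],"delta_rot": [0,0,0]},
])

```text
clock: 22.15
position: [0.5749, -0.2679, -0.001]
ee_rot: [-0.0, 0.751, 0.66, -0.0]
contact_force: [-0.7, 0.1, 0.3]
width: 0.0555
gripper_force: 0.0
```

>>> send_rows([
  {"gripper": -0.3,"linear": [0,0,-0.001],"delta_rot": [0,0,0]},
  {"gripper": -0.3,"linear": [0,0,-0.002],"delta_rot": [0,0,0]},
  {"gripper": -0.3,"linear": [0,0,-0.002],"delta_rot": [0,0,0]},
])

```text
clock: 22.45
position: [0.5753, -0.2681, -0.0026]
ee_rot: [0.0, 0.751, 0.66, 0.0]
contact_force: [-0.7, -0.1, -0.3]
width: 0.0555
gripper_force: 0.0
```

>>> send_rows([
  {"gripper": 0.2,"linear": [0,0,0],"delta_rot": [0,0,0]},
  {"gripper": 0.2,"linear": [0,0,0],"delta_rot": [0,0,0]},
  {"gripper": 0.2,"linear": [0,0,0],"delta_rot": [0,0,0]},
  {"gripper": 0.2,"linear": [0,0,0],"delta_rot": [0,0,0]},
])

```text
clock: 22.85
position: [0.5755, -0.2681, -0.0021]
ee_rot: [0.0, 0.751, 0.66, 0.0]
contact_force: [-0.2, -0.2, 5.5]
width: 0.0467
gripper_force: 30.7
```

>>> send_rows([
  {"gripper": 0.2,"linear": [0,0,0.02],"delta_rot": [0,0,0]},
  {"gripper": 0.2,"linear": [0,0,0.06],"delta_rot": [0,0,0]},
  {"gripper": 0.2,"linear": [0,0,0.11],"delta_rot": [0,0,0]},
  {"gripper": 0.2,"linear": [0,0,0.14],"delta_rot": [0,0,0]},
  {"gripper": 0.2,"linear": [-0.04,-0.01,0.145],"delta_rot": [0,0,0]},
  {"gripper": 0.2,"linear": [-0.08,-0.025,0.145],"delta_rot": [0,0,0]},
  {"gripper": 0.2,"linear": [-0.115,-0.035,0.145],"delta_rot": [0,0,0]},
  {"gripper": 0.2,"linear": [-0.141,-0.045,0.145],"delta_rot": [0,0,0]},
])

```text
clock: 23.65
position: [0.432, -0.3129, 0.142]
ee_rot: [-0.001, 0.751, 0.66, -0.0]
contact_force: [0.4, 0.4, -0.2]
width: 0.0464
gripper_force: 31.0
```

>>> send_rows([
  {"gripper": 0.2,"linear": [0,0,0],"delta_rot": [0,0,0]},
  {"gripper": 0.2,"linear": [0,0,0],"delta_rot": [0,0,0]},
])

```text
clock: 23.85
position: [0.4343, -0.3133, 0.1423]
ee_rot: [0.0, 0.751, 0.66, 0.0]
contact_force: [0.2, -0.4, 0.2]
width: 0.0463
gripper_force: 31.0
```

```bash
python3 ring.py -.011 75
python3 - <<'E'
from h import *
i,K,T=cam("wrist"); c=proj(K,T,(.442,-.2525,.074)); print("stud px",c); u,v=c.astype(int)
hsv=cv2.cvtColor(i,cv2.COLOR_BGR2HSV); g=cv2.cvtColor(i,cv2.COLOR_BGR2GRAY)
m=((hsv[...,1]<70)).astype(np.uint8)[v-30:v+30,u-30:u+30]; n,l,st,ce=cv2.connectedComponentsWithStats(m)
for k in range(1,n):
    if st[k,4]>20: print(st[k],ce[k]+[u-30,v-30])
np.set_printoptions(linewidth=220)
print(g[v-16:v+20,u-16:u+18:1])
E
```

```text
[ 0.43427611 -0.3132975   0.14232995] 0.0463454668838798 [ 0.17326266 -0.36090938  0.24860771]
hole [280.5 278.5] [ 0.435  -0.3114  0.1533] D [0.0133 0.0162] rel [0.0007 0.0019 0.011 ]
stud px [278.22315438 122.13577452]
[ 18  17  29  30 661] [279.698941   123.37972769]
[[85 86 87 ... 94 87 88]
 [86 88 87 ... 88 91 84]
 [89 90 86 ... 90 85 89]
 ...
 [92 87 88 ... 91 88 87]
 [88 93 90 ... 93 90 91]
 [86 91 88 ... 91 93 91]]
```

The small washer is held with its hole about 2 mm ahead of the tool. The transformer's lead ends lie under the left finger's spot, so I'll turn the gripper 0.7 rad before placing.

>>> send_rows([
  {"gripper": 0.2,"linear": [0.0082,0.03,0],"delta_rot": [0,0,0.14]},
  {"gripper": 0.2,"linear": [0.0082,0.0589,0],"delta_rot": [0,0,0.28]},
  {"gripper": 0.2,"linear": [0.0082,0.0589,0],"delta_rot": [0,0,0.42]},
  {"gripper": 0.2,"linear": [0.0082,0.0589,-0.02],"delta_rot": [0,0,0.56]},
  {"gripper": 0.2,"linear": [0.0082,0.0589,-0.04],"delta_rot": [0,0,0.7]},
  {"gripper": 0.2,"linear": [0.0082,0.0589,-0.055],"delta_rot": [0,0,0.7]},
  {"gripper": 0.2,"linear": [0.0082,0.0589,-0.055],"delta_rot": [0,0,0.7]},
  {"gripper": 0.2,"linear": [0.0082,0.0589,-0.055],"delta_rot": [0,0,0.7]},
])

```text
clock: 24.75
position: [0.4434, -0.2539, 0.0873]
ee_rot: [-0.0, 0.479, 0.878, 0.0]
contact_force: [-0.3, 0.4, -0.7]
width: 0.0461
gripper_force: 31.0
```

```bash
python3 ring.py -.011 75
python3 - <<'E'
from h import *
i,K,T=cam("wrist"); print("stud px",proj(K,T,(.4418,-.2525,.075)))
E
```

```text
[ 0.44340185 -0.25388142  0.08734264] 0.04614293836529013 [-0.3338841   0.36137996 -0.6848664 ]
hole [280.3 279.4] [ 0.4419 -0.2529  0.0983] D [0.0123 0.0158] rel [-0.0015  0.001   0.011 ]
blob [277.  241.1] [ 0.4318 -0.2397  0.0983] D [0.0457 0.0528] rel [-0.0116  0.0142  0.011 ]
blob [372.6 154.8] [ 0.4431 -0.1923  0.0983] D [0.0112 0.0154] rel [-0.0003  0.0615  0.011 ]
stud px [280.70239015 254.47779519]
```

>>> send_rows([
  {"gripper": 0.2,"linear": [0,0,-0.01],"delta_rot": [0,0,0]},
  {"gripper": 0.2,"linear": [0,0,-0.02],"delta_rot": [0,0,0]},
  {"gripper": 0.2,"linear": [0,0,-0.03],"delta_rot": [0,0,0]},
  {"gripper": 0.2,"linear": [0,0,-0.036],"delta_rot": [0,0,0]},
  {"gripper": 0.2,"linear": [0,0,-0.037],"delta_rot": [0,0,0]},
  {"gripper": 0.2,"linear": [0,0,-0.037],"delta_rot": [0,0,0]},
])

```text
clock: 25.45
position: [0.4424, -0.2541, 0.05]
ee_rot: [-0.0, 0.479, 0.878, 0.0]
contact_force: [-0.1, -0.2, -1.8]
width: 0.0464
gripper_force: 31.0
```

Run:
```python
from h import *
s=get_state(); print(s["position"],s["contact_force"])
i,K,T=cam("wrist"); a=proj(K,T,(.4418,-.2525,.076)); print(a)
g=cv2.cvtColor(i,cv2.COLOR_BGR2GRAY); m=(g>60).astype(np.uint8); n,l,st,ce=cv2.connectedComponentsWithStats(m)
for k in range(1,n):
    if np.linalg.norm(ce[k]-a)<40 and st[k,4]>10: print(st[k],ce[k], ray(K,T,ce[k],.070))
```

```text
[ 0.44237403 -0.25409793  0.05001681] [-0.13870639 -0.20991886 -1.75729085]
[283.39323621 298.17744783]
[263 266  36  36 799] [280.57947434 282.45932416] [ 0.43919232 -0.25033891  0.07      ]
[267 317  12   7  29] [272.93103448 319.93103448] [ 0.44542138 -0.2655146   0.07      ]
```

>>> send_rows([
  {"gripper": -0.3,"linear": [0,0,0],"delta_rot": [0,0,0]},
  {"gripper": -0.3,"linear": [0,0,0],"delta_rot": [0,0,0]},
  {"gripper": -0.3,"linear": [0,0,0],"delta_rot": [0,0,0]},
  {"gripper": -0.3,"linear": [0,0,0.03],"delta_rot": [0,0,0]},
  {"gripper": -0.3,"linear": [0,0,0.08],"delta_rot": [0,0,0]},
  {"gripper": -0.3,"linear": [0,0,0.11],"delta_rot": [0,0,-0.14]},
  {"gripper": -0.3,"linear": [-0.008,-0.04,0.11],"delta_rot": [0,0,-0.28]},
  {"gripper": -0.3,"linear": [-0.008,-0.06,0.11],"delta_rot": [0,0,-0.42]},
])

```text
clock: 26.3
position: [0.4349, -0.3165, 0.1625]
ee_rot: [0.003, 0.653, 0.757, -0.001]
contact_force: [0.7, -0.6, -0.9]
width: 0.0553
gripper_force: 0.0
```

>>> send_rows([
  {"gripper": -0.3,"linear": [0,0,0],"delta_rot": [0,0,-0.14]},
  {"gripper": -0.3,"linear": [0,0,0],"delta_rot": [0,0,-0.28]},
  {"gripper": -0.3,"linear": [0,0,0],"delta_rot": [0,0,-0.28]},
  {"gripper": -0.3,"linear": [0,0,0],"delta_rot": [0,0,-0.28]},
])

```text
clock: 26.7
position: [0.4345, -0.3141, 0.1605]
ee_rot: [0.0, 0.75, 0.662, 0.0]
contact_force: [-0.0, 0.3, -0.1]
width: 0.0557
gripper_force: 0.0
```

Run:
```python
from h import *
s=get_state(); print(s["position"],s["ee_rot"])
i,K,T=cam("wrist"); cv2.imwrite("pics/st.png",i); a=proj(K,T,(.4418,-.2525,.058)); print(a,"tip",proj(K,T,(.4418,-.2525,.076)))
g=cv2.cvtColor(i,cv2.COLOR_BGR2GRAY); hsv=cv2.cvtColor(i,cv2.COLOR_BGR2HSV)
m=((g<70)&(hsv[...,1]<90)).astype(np.uint8); cs,h=cv2.findContours(m,cv2.RETR_CCOMP,1)
for k,c in enumerate(cs):
    if len(c)>8:
        e=cv2.fitEllipse(c)
        if np.linalg.norm(np.array(e[0])-a)<60: p=ray(K,T,e[0],.058); print(h[0][k][3]>=0,np.round(e[0],1),p.round(4),"D",np.round(np.array(e[1])*np.linalg.norm(T[:3,3]-p)/K[0,0],4),e[2], cv2.boundingRect(c))
```

```text
[ 0.43447295 -0.31405943  0.16047684] [8.02452391e-05 7.49908456e-01 6.61541609e-01 3.20145012e-05]
[279.14081662 119.25161859] tip [279.06069553 119.88202778]
False [281.6 123.2] [ 0.4431 -0.2553  0.058 ] D [0.0479 0.0489] 7.60361909866333 (247, 87, 71, 73)
True [280.4 123.2] [ 0.4423 -0.2552  0.058 ] D [0.0148 0.0155] 54.25791931152344 (269, 112, 23, 23)
```

Run:
```python
import cv2,numpy as np
i=cv2.imread("pics/st.png"); g=cv2.cvtColor(i,cv2.COLOR_BGR2GRAY)[106:142,264:300]; s=cv2.cvtColor(i,cv2.COLOR_BGR2HSV)[106:142,264:300,1]
for r in range(0,36): print(106+r,"".join("#" if a<55 else "o" if b>90 else "%d"%min(9,a//26) for a,b in zip(g[r],s[r])))
```

```text
106 ####################################
107 ####################################
108 ####################################
109 ####################################
110 ####################################
111 ####################################
112 ##################22################
113 ############2222222322##############
114 ###########2222223333332############
115 ##########233233323334332###########
116 #########22223333323344432##########
117 ########222333333333344432##########
118 #######22233333333333344432#########
119 ######223333333333333344442#########
120 ######233333333333323344443#########
121 ######2333233333333233444432########
122 ######2433233333333334444432########
123 ######2443333333333334444432########
124 ######2444332233233344444432########
125 ######244443333333344444443#########
126 ######234444433334444444442#########
127 #######34444444444444444432#########
128 #######23444444444444444432#########
129 #######2344444444444444432##########
130 ########23444445444444432###########
131 #########233444444444432############
132 ##########23334444443322############
133 ############23333333222#############
134 ##############222222################
135 ####################################
136 ####################################
137 ####################################
138 ####################################
139 ####################################
140 ####################################
141 ####################################
```

The small washer lies flat (D 48 mm) with the stud showing inside its hole at (279,119.5), where it was predicted. Now the collar.

>>> send_rows([
  {"gripper": -0.15,"linear": [-0.0045,0.05,0],"delta_rot": [0,0,0]},
  {"gripper": -0.15,"linear": [-0.0045,0.1,0],"delta_rot": [0,0,0]},
  {"gripper": -0.15,"linear": [-0.0045,0.15,0],"delta_rot": [0,0,0]},
  {"gripper": -0.15,"linear": [-0.0045,0.2,0],"delta_rot": [0,0,0]},
  {"gripper": -0.15,"linear": [-0.0045,0.25,0],"delta_rot": [0,0,0]},
  {"gripper": -0.15,"linear": [-0.0045,0.293,0],"delta_rot": [0,0,0]},
  {"gripper": -0.15,"linear": [-0.0045,0.293,0],"delta_rot": [0,0,0]},
  {"gripper": -0.15,"linear": [-0.0045,0.293,0],"delta_rot": [0,0,0]},
])

```text
clock: 27.55
position: [0.43, -0.0202, 0.1606]
ee_rot: [0.0, 0.749, 0.662, 0.0]
contact_force: [0.2, -0.6, -0.4]
width: 0.0493
gripper_force: 0.0
```

```bash
cat > col.py <<'E'
import sys
from h import *
z0=float(sys.argv[1]) if len(sys.argv)>1 else 0; X=(.438,.039)
s=get_state(); i,K,T=cam("wrist"); cv2.imwrite("pics/col.png",i); q=s["position"]; print(q,s["width"],s["contact_force"],s["gripper_force"])
if z0>0: X=q[:2]
else: z0=0
if z0>0: z0=q[2]-sys.maxsize*0+z0-1
g=cv2.medianBlur(cv2.cvtColor(i,cv2.COLOR_BGR2GRAY),3)
for n,D,h in(("flange",.052,.005),("hub",.026,.014),("hole",.014,.014)):
    p=np.array([*X,z0+h]); c=proj(K,T,p); dep=(np.linalg.inv(T)@np.append(p,1))[2]; r=K[0,0]*D/2/dep
    H=cv2.HoughCircles(g,cv2.HOUGH_GRADIENT,1,4,param1=60,param2=8,minRadius=int(r*.9),maxRadius=int(r*1.1)+1)
    if H is None: continue
    L=[x for x in H[0] if np.hypot(*(x[:2]-c))<25][:3]
    for x in L: w=ray(K,T,x[:2],z0+h); print(n,"exp",c.round(),round(r,1),x.round(1),w.round(4),"rel",(w-q).round(4))
E
python3 col.py
python3 - <<'E'
import cv2
i=cv2.imread("pics/col.png"); g=cv2.cvtColor(i,cv2.COLOR_BGR2GRAY); v,u=130,280
for r in range(v-46,v+60,3): print(r,"".join("%d"%min(9,a//26) for a in g[r,u-60:u+60:2]))
E
```

```text
[ 0.43000115 -0.02024638  0.16062662] 0.049296415820212894 [ 0.23983822 -0.56124875 -0.3518637 ] 0.0
flange exp [281. 121.] 31.9 [282.5 121.5  32.6] [0.4395 0.038  0.005 ] rel [ 0.0095  0.0583 -0.1556]
flange exp [281. 121.] 31.9 [280.5 117.5  28.8] [0.4383 0.0414 0.005 ] rel [ 0.0083  0.0616 -0.1556]
flange exp [281. 121.] 31.9 [276.5 121.5  35.4] [0.4347 0.0386 0.005 ] rel [ 0.0047  0.0589 -0.1556]
hub exp [281. 121.] 16.5 [270.5 109.5  16. ] [0.4312 0.0485 0.014 ] rel [ 0.0012  0.0687 -0.1466]
hole exp [281. 121.] 8.9 [280.5 122.5   7.4] [0.4378 0.0377 0.014 ] rel [ 0.0078  0.058  -0.1466]
84 777775444444444444444444444444444444444444444444444445777777
87 777776444444444444444444444444444444444444444444444445777777
90 777777444444444444444444444433344344444444444444444446777777
93 777775444444444444444444333333333333334444444444444447777777
96 777775444444444444444433333333333333333344444444444447777777
99 777775444444444444443333333333333333333333444444444446777777
102 777775444444444444433333333333333333333333344444444457777777
105 57777544444444444333333333333333333333333333444
[... 1133 characters left out ...]
44444444444444444444444444444444444444444467777554
162 754777677555544565544444444444444444444444465444456677777777
165 775777677777644577776444444444444444444446776444467777777777
168 775777677777755677777775544444444444567777777666777777777777
171 765777767777777777777777777775556667777777777777777777777777
174 765777757777777777777777777777777777777777777777777777777777
177 764777767777777777777777777777777777777777777777777777777777
180 775777757777787777777777777777777777777777777777777777777777
183 776777757777777777777777777777777777777777777777777777777777
186 775777867777787777777777777777777777777777777777777777777777
189 775777767777777777777777777777777777777777777777777777777777
```

>>> send_rows([
  {"gripper": 0.1,"linear": [0.0087,0.04,-0.01],"delta_rot": [0,0,0]},
  {"gripper": 0.1,"linear": [0.0087,0.0578,-0.04],"delta_rot": [0,0,0]},
  {"gripper": 0.1,"linear": [0.0087,0.0578,-0.08],"delta_rot": [0,0,0]},
  {"gripper": 0.1,"linear": [0.0087,0.0578,-0.11],"delta_rot": [0,0,0]},
  {"gripper": 0.1,"linear": [0.0087,0.0578,-0.13],"delta_rot": [0,0,0]},
  {"gripper": 0.1,"linear": [0.0087,0.0578,-0.13],"delta_rot": [0,0,0]},
  {"gripper": 0.1,"linear": [0.0087,0.0578,-0.13],"delta_rot": [0,0,0]},
])

```text
clock: 28.3
position: [0.4393, 0.0355, 0.0305]
ee_rot: [0.0, 0.751, 0.66, -0.0]
contact_force: [0.1, 0.4, 0.1]
width: 0.0386
gripper_force: 0.0
```

```bash
python3 col.py
python3 - <<'E'
import cv2
i=cv2.imread("pics/col.png"); g=cv2.cvtColor(i,cv2.COLOR_BGR2GRAY); v,u=260,280
for r in range(v-75,v+60,3): print(r,"".join("%d"%min(9,a//20) for a in g[r,u-90:u+90:2]))
E
```

```text
[0.43932332 0.03545241 0.03048805] 0.038568327331449194 [0.11077463 0.43039224 0.10309187] 0.0
flange exp [276. 243.] 51.7 [276.5 241.5  49.4] [0.4383 0.0397 0.005 ] rel [-0.001   0.0043 -0.0255]
flange exp [276. 243.] 51.7 [276.5 246.5  51.6] [0.438  0.0371 0.005 ] rel [-0.0013  0.0016 -0.0255]
flange exp [276. 243.] 51.7 [277.5 237.5  51.9] [0.4391 0.0418 0.005 ] rel [-0.0002  0.0063 -0.0255]
hub exp [276. 250.] 27.2 [276.5 244.5  29.3] [0.4387 0.0416 0.014 ] rel [-0.0007  0.0061 -0.0165]
hub exp [276. 250.] 27.2 [276.5 250.5  24.2] [0.4383 0.0385 0.014 ] rel [-0.0011  0.0031 -0.0165]
hub exp [276. 250.] 27.2 [277.5 256.5  29.3] [0.4383 0.0354 0.014 ] rel [-0.001  -0.0001 -0.0165]
hole exp [276. 250.] 14.6 [277.5 240.5  14.1] [0.4394 0.0435 0.014 ] rel [ 0.0001  0.0081 -0.0165]
hole exp [276. 250.] 14.6 [277.5 251.5  14.6] [0.4387 0.038  0.014 ] rel [-0.0007  0.0025 -0.0165]
hole exp [276. 250.] 14.6 [282.5 257.5  15.2] [0.4407 0.0346 0.014 ] rel [ 0.0013 -0.0009 -0.0165]
185 666666666666666666666666666666666666666655566666655656666556665666666656666666666666666666
188 666656666666
[... 3463 characters left out ...]
99999999999972222222224555543222222
299 111111111124542211112215999999999999999999999999999999999999999999983322223224554222222222
302 111111111113542222121126999999999999999999999999999999999999999999994222222224542222222222
305 111111111112442222112139999999999999999999999999999999999999999999995222222224442222222222
308 111111111111111121121159999999999999999999999999999999999999999999997322222222222222222222
311 111111111111111111111269999999999999999999999999999999999999999999999422222222222222222222
314 111111111111111111111299999999999999999999999999999999999999999999999622222222222222222222
317 111111111111111111111599999999999999999999999999999999999999999999999832222222222222222222
```

>>> send_rows([
  {"gripper": 0.1,"linear": [-0.0008,0.0022,-0.008],"delta_rot": [0,0,0]},
  {"gripper": 0.1,"linear": [-0.0008,0.0022,-0.016],"delta_rot": [0,0,0]},
  {"gripper": 0.1,"linear": [-0.0008,0.0022,-0.021],"delta_rot": [0,0,0]},
  {"gripper": 0.1,"linear": [-0.0008,0.0022,-0.0235],"delta_rot": [0,0,0]},
  {"gripper": 0.1,"linear": [-0.0008,0.0022,-0.0235],"delta_rot": [0,0,0]},
])

```text
clock: 28.85
position: [0.4376, 0.0389, 0.0065]
ee_rot: [-0.0, 0.751, 0.661, -0.0]
contact_force: [0.1, -0.5, 0.2]
width: 0.0383
gripper_force: 0.0
```

>>> send_rows([
  {"gripper": 0.8,"linear": [0,0,0],"delta_rot": [0,0,0]},
  {"gripper": 0.8,"linear": [0,0,0],"delta_rot": [0,0,0]},
  {"gripper": 0.8,"linear": [0,0,0],"delta_rot": [0,0,0]},
  {"gripper": 0.8,"linear": [0,0,0],"delta_rot": [0,0,0]},
], newtons=40)

```text
clock: 29.25
position: [0.438, 0.0389, 0.0072]
ee_rot: [0.0, 0.751, 0.66, 0.0]
contact_force: [-0.9, 0.2, 3.8]
width: 0.0233
gripper_force: 39.2
```

>>> send_rows([
  {"gripper": 0.8,"linear": [0,0,0.02],"delta_rot": [0,0,0]},
  {"gripper": 0.8,"linear": [0,0,0.06],"delta_rot": [0,0,0]},
  {"gripper": 0.8,"linear": [0,0,0.1],"delta_rot": [0,0,0]},
  {"gripper": 0.8,"linear": [0,0,0.135],"delta_rot": [0,0,0]},
  {"gripper": 0.8,"linear": [0,0,0.135],"delta_rot": [0,0,0]},
  {"gripper": 0.8,"linear": [0,0,0.135],"delta_rot": [0,0,0]},
])

```text
clock: 29.85
position: [0.4381, 0.0388, 0.1423]
ee_rot: [0.001, 0.751, 0.66, 0.001]
contact_force: [-0.6, -0.7, -0.3]
width: 0.0231
gripper_force: 39.5
```

Run:
```python
from h import *
s=get_state(); q=s["position"]; print(q,s["width"],s["contact_force"],s["gripper_force"])
i,K,T=cam("wrist"); np.savez("pics/held.npz",i=i,K=K,T=T,q=q); g=cv2.cvtColor(i,cv2.COLOR_BGR2GRAY)
c=proj(K,T,q); print(c); 
for r in range(215,330,3): print(r,"".join("%d"%min(9,a//20) for a in g[r,190:370:2]))
```

```text
[0.43813279 0.03882411 0.14229143] 0.023123692125633623 [-0.55540686 -0.71013902 -0.27441502] 39.46958888322115
[279.45819285 271.06246532]
215 999999999999999998969999999999999999999865566666666689999999999999999999999999999999999999
218 999999999999999998977999999999999987654454555555555554568999999999999999999999999999999999
221 999999999999999988986999999999965545554555454455455545554456899999999999999999999999999999
224 999999999999999988997999999996445545445454454445555455555555558999999999999999999999999999
227 999999999999999989997999999755445444455554445445545455445555555589999999999999999999999999
230 999999999999999989997999975554554554444444444555455444544555455546999999999999999999999999
233 999999999999999989997998554555554544454444544444444444445555455455469999999999999999999999
236 999999999999999987998885545454545444444444445455444444444444455554546999999999999999999999
239 999999999999999979999644445454544444444444455444444444444454455445454699999999999999999999
242 999999999999999979999455555444444444444444444444444444444444455454544579999999999999999999
245 999999
[... 2044 characters left out ...]
88876222222222222222222222222222479
311 421111111111111111111111111211147778888888888888888888788887322222222222222222222222222222
314 011111111111111111111111112212169887888888788888887788878876322222222222222222222222222222
317 111111111111111111111111111111289999988878887888778788999999522222222222222222222122222222
320 111111111111111111111111111212399999999999999999999999999999622222222222222222222222222222
323 011111111111111111111111112211599999999999999999999999999999822222222222222222222222222222
326 101111111111111111111111111111699999999999999999999999999999932222222222222212221212112222
329 110111110111111111111111111112799999999999999999999999999999942222222222222221122221212211
```

Run:
```python
from h import *
d=np.load("pics/held.npz"); K,T,q=d["K"],d["T"],d["q"]; t=np.linspace(0,2*np.pi,73)
def ext(dy,z,r): 
    P=np.array([proj(K,T,q+[r*np.cos(a),dy+r*np.sin(a),z]) for a in t]); return P.min(0).round(1),P.max(0).round(1)
for b in(-.009,-.007,-.005):
  for dy in(-.002,0,.002):
    print(b,dy,"flange bot",*ext(dy,b,.026),"top",*ext(dy,b+.005,.026),"hole top",*ext(dy,b+.014,.007),"bot",*ext(dy,b,.007))
```

```text
-0.009 -0.002 flange bot [223.7 212.5] [336.3 316.1] top [222.  215.7] [338. 322.] hole top [263.6 265.3] [296.5 295.3] bot [264.9 252.4] [295.1 280.3]
-0.009 0 flange bot [223.  208.2] [335.9 312.4] top [221.2 211.3] [337.6 318.3] hole top [262.9 260.9] [296.  291.1] bot [264.3 248.4] [294.6 276.4]
-0.009 0.002 flange bot [222.2 203.8] [335.5 308.8] top [220.5 206.8] [337.2 314.5] hole top [262.2 256.5] [295.5 286.9] bot [263.7 244.3] [294.1 272.5]
-0.007 -0.002 flange bot [223.  213.8] [336.9 318.4] top [221.3 217.1] [338.7 324.5] hole top [263.4 267.3] [296.8 297.6] bot [264.7 254.1] [295.3 282.3]
-0.007 0 flange bot [222.3 209.4] [336.6 314.7] top [220.5 212.6] [338.3 320.7] hole top [262.7 262.9] [296.2 293.4] bot [264.1 250.1] [294.8 278.4]
-0.007 0.002 flange bot [221.5 205. ] [336.2 311. ] top [219.7 208. ] [338.  316.9] hole top [262.  258.4] [295.7 289.2] bot [263.5 245.9] [294.3 274.4]
-0.005 -0.002 flange bot [222.4 215.1] [337.6 320.8] top [220.6 218.5] [339.5 327. ] hole top [263.1 269.4] [297.  300.1] bot [264.5 255.9] [295.5 284.3]
-0.005 0 flange bot [221.6 210.7] [337.3 317.1] top [219.8 213.9] [339.1 323.2] hole top [262.5 264.9] [296.4 295.8] bot [263.9 251.8] [295.  280.4]
-0.005 0.002 flange bot [220.8 206.2] [336.9 313.4] top [219.  209.3] [338.7 319.4] hole top [261.8 260.4] [295.9 291.5] bot [263.3 247.6] [294.5 276.4]
```

>>> send_rows([
  {"gripper": 0.8,"linear": [0.0033,-0.04,0],"delta_rot": [0,0,0]},
  {"gripper": 0.8,"linear": [0.0033,-0.085,0],"delta_rot": [0,0,0]},
  {"gripper": 0.8,"linear": [0.0033,-0.13,0],"delta_rot": [0,0,0]},
  {"gripper": 0.8,"linear": [0.0033,-0.175,0],"delta_rot": [0,0,0]},
  {"gripper": 0.8,"linear": [0.0033,-0.22,0],"delta_rot": [0,0,0]},
  {"gripper": 0.8,"linear": [0.0033,-0.26,0],"delta_rot": [0,0,0]},
  {"gripper": 0.8,"linear": [0.0033,-0.282,0],"delta_rot": [0,0,0]},
  {"gripper": 0.8,"linear": [0.0033,-0.29,0],"delta_rot": [0,0,0]},
])

```text
clock: 30.7
position: [0.4403, -0.2529, 0.1397]
ee_rot: [-0.002, 0.752, 0.659, -0.0]
contact_force: [-0.8, 1.5, -0.2]
width: 0.0236
gripper_force: 39.5
```

>>> send_rows([
  {"gripper": 0.8,"linear": [0,0,-0.02],"delta_rot": [0,0,0]},
  {"gripper": 0.8,"linear": [0,0,-0.045],"delta_rot": [0,0,0]},
  {"gripper": 0.8,"linear": [0,0,-0.05],"delta_rot": [0,0,0]},
  {"gripper": 0.8,"linear": [0,0,-0.05],"delta_rot": [0,0,0]},
  {"gripper": 0.8,"linear": [0,0,-0.05],"delta_rot": [0,0,0]},
])

```text
clock: 31.2
position: [0.4416, -0.2508, 0.0922]
ee_rot: [0.0, 0.751, 0.661, 0.0]
contact_force: [0.0, 0.1, 0.0]
width: 0.0233
gripper_force: 39.5
```

Run:
```python
from h import *
s=get_state(); q=s["position"]; print(q,s["width"],s["contact_force"])
i,K,T=cam("wrist"); g=cv2.cvtColor(i,cv2.COLOR_BGR2GRAY); print(proj(K,T,(.4418,-.2525,.076)),proj(K,T,(.4418,-.2525,.060)))
for r in range(255,290,1): print(r,"".join("%d"%min(9,a//20) for a in g[r,255:305]))
```

```text
[ 0.44158441 -0.25077297  0.09224349] 0.023310472781936157 [0.01669037 0.07374816 0.0397984 ]
[280.4130112  259.59021073] [280.38618975 247.28576618]
255 44444434434444444444444444444444444444444433333344
256 44444344344444444444444444444444444444444444333344
257 44434344344444444444444444444444444444444444433334
258 44334444444444444444444444444444444444444444444333
259 44434444444444444444444444444444444444444444443433
260 34344444444444444444444444444444444444444444444333
261 44444444444444444444444444444444444444444444444443
262 33344444444444444444444444444444444444444444444444
263 34444444444444444444444444333444444444444444444444
264 34444444444444444443333333223333444444444444444444
265 44444444444444444332222222222232333444444444444444
266 44444444444444443222112111111222222344444444444444
267 44444444444444432211121212211121222234444444444444
268 44444444444443322111111122211111212223344444444444
269 44444444444433222111221212122111111112334444444444
270 44444444444432212211121121111122121121233444444444
271 44444444444321212212211221111121122221123444444444
272 44444444444
[... 274 characters left out ...]
3433322222221122222111212233334344444444
278 44444444434344333222222222222221222233333334444444
279 44444444433333333332322223322222222333433334444444
280 44444444443334343333333233333323233344343344444444
281 44444444443433434333333333323333333444333444444444
282 44444444443333334334443333334343434434433344444444
283 44444444444334333334443443434443343433344344444444
284 44444444443333333334434444444444443333433444444444
285 44444444444433343333444344444444433343344444444444
286 44444444444443333333333444334443344434444444444444
287 44444444444443343343344444433333433444444444444444
288 44444444444443334343443434444333444334344444444444
289 44444444444444343434344433344343344444444444444444
```

>>> send_rows([
  {"gripper": 0.8,"linear": [0,-0.0005,-0.005],"delta_rot": [0,0,0]},
  {"gripper": 0.8,"linear": [0,-0.0005,-0.01],"delta_rot": [0,0,0]},
  {"gripper": 0.8,"linear": [0,-0.0005,-0.013],"delta_rot": [0,0,0]},
  {"gripper": 0.8,"linear": [0,-0.0005,-0.016],"delta_rot": [0,0,0]},
  {"gripper": 0.8,"linear": [0,-0.0005,-0.016],"delta_rot": [0,0,0]},
])

```text
clock: 31.75
position: [0.4409, -0.2515, 0.0754]
ee_rot: [-0.0, 0.751, 0.66, -0.0]
contact_force: [0.3, 0.1, -0.6]
width: 0.0233
gripper_force: 39.5
```

Run:
```python
from h import *
s=get_state(); q=s["position"]; print(q,s["width"],s["contact_force"])
i,K,T=cam("wrist"); g=cv2.cvtColor(i,cv2.COLOR_BGR2GRAY); print(proj(K,T,(.4418,-.2525,.076)))
for r in range(258,290,1): print(r,"".join("%d"%min(9,a//12) for a in g[r,255:305]))
```

```text
[ 0.44091963 -0.25146038  0.07542533] 0.02330172325313113 [ 0.30396115  0.07447928 -0.57200296]
[281.75580402 273.56778546]
258 76666667777777777787777777777777777777777777666666
259 76666777777778777777777777777777777777777777776666
260 66667777777777777787777777777777777777777777776666
261 66677777777777877777777777777777777777777777776766
262 66777787777777777777777777777777777777777777777776
263 66777878777777777777777777777777777777777777777776
264 67777777877777876776777677677677777777777777777777
265 67777787878777776667776676677766776777777777777777
266 77877787777777766666666666676666667677777777777767
267 77777777777777655566676767776666666667777777777777
268 77777778777776544566677777777666666666677777777777
269 77777777777765333466667777777766666666667777777777
270 77777787777754323456677777777776665454456777777777
271 77877777777643333345677777777776554343345777777777
272 88777777776533333334567777777776543333245677777777
273 78877877776543333333567787777765433333345677777777
274 78778777776544233233457787787764333223346677777777
275 77777787776654333333345677776543333333466667777777
276 77777887776655333332234566665443333334566667777777
277 77777777766666543332333445544323333345666666777787
278 78877777766666654333332333333333334456666667777777
279 77777777766666665444332323333333435566666667777777
280 77877877766666666655444433333444456667666667777777
281 77777777766666666666555544444555666676666667777777
282 77877777776666667666666555656666666666666677777777
283 77787787766666666666666666666667667766666677778787
284 78777887776666666666766767766667666666666677777877
285 77777787777666666666666666666766666666766777878777
286 77777777777766666666667666766666666666666777778778
287 77777778777666666666666666766666666666777777887777
288 77777777777776666666666666666666666767677777778888
289 77777778887776666667676676666666666666777777778877
```

The stud tip is inside the collar's hole at (281,273). I'll lower onto the washer.

>>> send_rows([
  {"gripper": 0.8,"linear": [0,0,-0.004],"delta_rot": [0,0,0]},
  {"gripper": 0.8,"linear": [0,0,-0.007],"delta_rot": [0,0,0]},
  {"gripper": 0.8,"linear": [0,0,-0.009],"delta_rot": [0,0,0]},
  {"gripper": 0.8,"linear": [0,0,-0.01],"delta_rot": [0,0,0]},
  {"gripper": 0.8,"linear": [0,0,-0.01],"delta_rot": [0,0,0]},
])

```text
clock: 32.3
position: [0.4411, -0.2516, 0.0657]
ee_rot: [-0.0, 0.751, 0.66, -0.0]
contact_force: [-1.2, -0.3, -0.4]
width: 0.0232
gripper_force: 39.5
```

>>> send_rows([
  {"gripper": 0.8,"linear": [0,0,-0.001],"delta_rot": [0,0,0]},
  {"gripper": 0.8,"linear": [0,0,-0.0015],"delta_rot": [0,0,0]},
  {"gripper": 0.8,"linear": [0,0,-0.0015],"delta_rot": [0,0,0]},
])

```text
clock: 32.6
position: [0.4414, -0.2517, 0.0652]
ee_rot: [0.0, 0.751, 0.66, 0.0]
contact_force: [-1.2, -0.3, 5.5]
width: 0.0231
gripper_force: 40.0
```

Seated with 5.5 N of contact at the expected height (0.065). Release and back off.

>>> send_rows([
  {"gripper": 0.1,"linear": [0,0,0.001],"delta_rot": [0,0,0]},
  {"gripper": 0.1,"linear": [0,0,0.001],"delta_rot": [0,0,0]},
  {"gripper": 0.1,"linear": [0,0,0.001],"delta_rot": [0,0,0]},
  {"gripper": 0.1,"linear": [0,0,0.03],"delta_rot": [0,0,0]},
  {"gripper": 0.1,"linear": [0,0,0.07],"delta_rot": [0,0,0]},
  {"gripper": 0.1,"linear": [0,0,0.11],"delta_rot": [0,0,0]},
  {"gripper": 0.1,"linear": [-0.008,-0.04,0.11],"delta_rot": [0,0,0]},
  {"gripper": 0.1,"linear": [-0.008,-0.06,0.11],"delta_rot": [0,0,0]},
])

```text
clock: 33.4
position: [0.4336, -0.314, 0.1761]
ee_rot: [0.002, 0.751, 0.66, -0.0]
contact_force: [0.6, 0.3, 0.3]
width: 0.0385
gripper_force: 0.0
```

>>> send_rows([
  {"gripper": 0.1,"linear": [0,0,0],"delta_rot": [0,0,0]},
  {"gripper": 0.1,"linear": [0,0,0],"delta_rot": [0,0,0]},
])

```text
clock: 33.6
position: [0.4326, -0.311, 0.1731]
ee_rot: [-0.002, 0.751, 0.66, 0.0]
contact_force: [0.5, 0.5, -0.2]
width: 0.0384
gripper_force: 0.0
```

Run:
```python
from h import *
s=get_state(); q=s["position"]; print(q)
i,K,T=cam("wrist"); g=cv2.cvtColor(i,cv2.COLOR_BGR2GRAY); print("flange c",proj(K,T,(.4418,-.2525,.063)),"hub top",proj(K,T,(.4418,-.2525,.072)),"dep",(np.linalg.inv(T)@[.4418,-.2525,.063,1])[2],K[0,0])
hsv=cv2.cvtColor(i,cv2.COLOR_BGR2HSV)
u,v=proj(K,T,(.4418,-.2525,.063)).astype(int)
for r in range(v-50,v+54,3): print(r,"".join("o" if hsv[r,c,1]>90 and g[r,c]>45 else "%d"%min(9,g[r,c]//20) for c in range(u-60,u+60,2)))
t,Kt,Tt=cam("top"); hs=cv2.cvtColor(t,cv2.COLOR_BGR2HSV); print("clamp copper px",((hs[...,1]>110)&(hs[...,0]<15))[215:260,180:220].sum())
d0=np.load("pics/top0.npz")["i"]; print("dish diff",np.abs(t[160:200,250:290].astype(int)-d0[160:200,250:290]).mean(), "cup diff",np.abs(t[155:190,75:110].astype(int)-d0[155:190,75:110]).mean())
```

```text
[ 0.43255757 -0.31103283  0.17310834]
flange c [282.4330244  123.57948551] hub top [282.48569431 123.99238136] dep 0.2442720618553802 353.1156574646197
73 666666666666666666666666666666666666666666666666666666666699
76 666666666666666666666666666666666666666666666666666666666799
79 666666666666666666666666666666666666666666666666666666666678
82 666666666666666666666666655545545546656666666666666666667999
85 6666666666666666666666554ooooooooooooo5556666666666666699999
88 6666666666666666666554oo3444444444444oooo4566666666666999999
91 66666666666666666554o44444444444444444444oo45666666666999999
94 66666666666666665oo44444444444454444444544ooo466666667999999
97 66666666666666644444444444444455444444444444ooo4666799999999
100 666666666666665o444444444444444444444444444444o4566699999999
103 66666666666665444444444444444444444444444444444oo56699999999
106 66666666666654344544444444444444444444444444544oo45699999999
109 666666666665o44444444444444444444444444444444444oo4689999999
112 666666666665o444444444444444444444444444444444444o4589999999
115 666666666664o444444444444444332334444444444
[... 690 characters left out ...]
4444444444444444444444445444oo466666666666
151 6666666666666664344444444444444444444454454444o5666666666666
154 766666666666666554o444444444444444445445443oo456667876666666
157 97666699999766666544444444445444444444444oo44666689986666668
160 9866689999866666666544oo44444444444444o444466666699997886999
163 9999999999999666666666544o4o444o444oo44456667899999999999999
166 999999878999999866896776655544444445556797668999999978799999
169 999999668999999999999999866766666666899999999999999986799999
172 999999999999999999999999999999999999999999999999999999999999
175 999888767998787767998787666899787666888787668997777668997779
clamp copper px 0
dish diff 5.851041666666666 cup diff 3.809795918367347
```

Run:
```python
from h import *
t,K,T=cam("top"); g=cv2.cvtColor(t,cv2.COLOR_BGR2GRAY); g0=cv2.cvtColor(np.load("pics/top0.npz")["i"],cv2.COLOR_BGR2GRAY)
for a in(g0,g):
    c=a[160:200,250:290].astype(np.uint8); print(cv2.HoughCircles(c,cv2.HOUGH_GRADIENT,1,20,param1=60,param2=8,minRadius=12,maxRadius=17)[0][:1], c.mean())
print(cv2.phaseCorrelate(np.float32(g0[158:202,248:292]),np.float32(g[158:202,248:292])), "knob",proj(K,T,(.423,.3535,.068)), g[225:250,105:130].min(0))
```

```text
[[19.5 18.5 14.1]] 194.490625
[[19.5 18.5 14.1]] 200.261875
((0.5002670002772582, 0.4943962608673793), 1.017930191770012) knob [113.40771592 239.38556784] [ 75  88  90  91  91  62  60  63  67  65  58  59  74 104 137 155 157 155
 156 157 158 158 158 159 158]
```

The dish has not moved (same circle before and after, only brighter), the knob is still drawn back, and the stack is concentric. Handing in.

```bash
python3 -c "
from rig import sign_off
print(sign_off())"
```

```text
the job is handed in; nothing more can be done
None
```

I handed the job in at about 34 s of robot time: wide washer, transformer, small washer and steel collar (hub up) are on the stud in that order, the clamp is left open, and the dish of screws has not moved.

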